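# Set up the sharpening station

## Robot

A 6-joint arm with a two-finger parallel gripper is mounted at the origin on a cart in front of the work surface, level with it; the furniture and walls round the work are solid. World frame = base frame: x ahead of the robot, y to its left, z up, the work surface at z = 0. Lengths are in m, angles in rad, forces in N, time in s.
With the tool pointing down it reaches from about 0.4 to 0.825 m from the base axis. Payload 7 kg.
Tool frame: the origin (TCP) lies midway between the tips of the shut fingers; the grasp point (between the pads) lies 19 mm behind it (arm.hold_point_z is the distance from the TCP to the grasp point, in m); z points along the fingers, x is the direction in which the jaws open and shut, and the axes are right-handed (so a half turn about z gives the same grasp; the last joint's range is limited). The gripper opens to 88 mm and grips with 3 to 60 N. Pads are 19 mm wide; open, the fingers measure 130 mm over their backs; the gripper's body (78 mm by 193 mm) begins 47 mm behind the grasp point.
Start: joints at [-1.041, 0.359, 0.012, 0, -1.224, -0.288], TCP at [0.162, -0.655, 0.227] pointing down, gripper open.
Joint ranges: [-3.07, 3.07], [-1.43, 2.12], [-1.02, 1.25], [-3.03, 1.67], [-3.05, -0], [-3.03, 3.03]. Speed limits (rad/s): [2.39, 2.39, 3.01, 3.14, 3.14, 3.14].

## Interface

Orientations are given as [roll, pitch, yaw] about the fixed x, y, z axes, in that order (R = Rz(yaw) Ry(pitch) Rx(roll)).
In Python, from station import readout, viewer, job, arm gives the robot as it stands.
- The arm moves only by the tool apply_moves, never from a script. Its argument "deltas" is text: rows parted by semicolons, each of 4 numbers parted by spaces: the shift along the tool's x, y, z in cm, then the turn about the tool's z in rad. A call has 1 to 10 rows; each row shifts and turns the commanded pose from where the row before left it, along the tool's axes as they then stand; what a row does not reach is not made up. A row lasts 1/8 s, in which the tool goes at most 62.5 mm and 10.7 degrees, less where a joint would pass 70% of its speed; a pose out of reach is approached as far as the arm can. A call is refused whole if a number of a shift passes 6.25 or a number of a turn 0.188, either way. A call with a gripper value outside its range is refused whole. "gripper" is the closure, from -1 (fully open) to 1 (shut), so that 0 is half open, set as the call begins (left out, the last holds). The fingers move at their own pace and stop on an object; "squeeze" is the grip in N (left out, the last holds). Time passes only in rows, so rows that do not move let the fingers close. It gives the time, the measured TCP pose, the force and the opening at its end, in the units of the state.
- readout.get_state(): the state, without advancing time (a new reading comes with each control period).
- viewer.grab_frame(name): name is "scene" or "side" or "wrist"; returns a dict with "image" (384x512x3 uint8, red, green, blue), "camera_matrix" (3x3 intrinsics, pixels), "k1" (the pictures are not rectified: a ray, as slopes to the right and down, at radius r is drawn at 1 + k1 r^2 times it, then the intrinsics apply), "cam_to_world" (4x4, takes a point from camera to world coordinates). Camera axes: x right, y up, looking along -z (the intrinsics and any distortion apply to the point x, -y, -z); pixel columns grow to the right and rows downward; lengths in m; the calibration is good to about 2 mm. A picture is of the moment at which its call begins. There is no depth.
- job.job_done(): hands the job in, once; it reports no verdict.
Trained networks look in the newest picture that a camera, given by its name, has taken for a name from the list of things; names that differ only in an ending like _2 or _b are one class to them, and where a whole thing is asked for, a point or a joint stands for the part that bears it (a point fixed in the world has none). Each returns a list of dicts, best first, with "conf" (0 to 1); they miss things now and then, are a little off and sometimes report something else, mostly with a low value. They report only what shows in the picture. A call takes as long as a camera call.
- viewer.silhouettes(camera, query): "region" (384x512 bool, what is visible of it) and "extent" ([left, top, width, height] in pixels, round what is visible of it).
The state is a dict: "t": time; "q": joint angles; "qd": joint speeds; "joint_efforts": joint torques, N m; "eef_pos": TCP position; "ee_rot": TCP orientation; "force": force on the tool from outside, world axes, zero at the start; "moment": the same for the moment, N m; "width": finger opening in m.
Only numpy, scipy, OpenCV 4.12 (cv2) and the standard library are available. Lean on these libraries where they do the work, as an engineer would, in place of code of your own. Each camera call takes 0.05 s, during which the arm holds its last target.

## Task

Set up the sharpening board: lay the oil stone flat on it, centred between the two end stops, and lay the sanding block flat on top of the stone, lengthwise and centred, ready for dressing it. Lay the block plane lengthwise in the middle of the outlined bay that has the oil can behind it, standing on its sole, and the chisel lengthwise in the middle of the other bay, the one with the screw jar behind it, with its handle towards the robot. Leave the oil can and the jar standing where they are.

Things in the scene. Friction and masses are not known exactly. Their poses are not given: they have to be found in the camera images.
- sharpening_board: Fixed pale wooden board, 230 (x) x 270 (y) x 9 mm; origin at the centre of its underside, x to its back edge (away from the robot), y left, z up. Two dark end stops, 56 mm long in y, 7.5 mm high, inner faces at x = -88 and +88: the stone lies centred between them, its length along x. Bays outlined in thin dark flush lines, 66 (y) x 212 mm (x), centred at x = 0, y = +95 and y = -95.
- oil_can: Red oil can with a long thin spout, 66 mm across, 151 mm tall, standing on the bench behind the left or right bay, about 160 mm behind the board's centre (board's x). Origin at its underside, z up; spout leans to its -y. It marks the block plane's bay and is not to be moved.
- screw_jar: Glass jar of screws with a brass-coloured lid, 68 mm across, 92 mm tall, standing on the bench behind the other bay, about 160 mm behind the board's centre. Origin at the centre of its underside, z up. It marks the chisel's bay and is not to be moved.
- oil_stone: Sharpening stone, a plain two-layer block, tan above and grey below, 50 (x) x 160 (y) x 25 mm (z), 0.4 to 0.8 kg. Origin at the centre of its underside, z up. Starts flat on the bench beside the board. Grip across x.
- sanding_block: Cork block wrapped in brown abrasive paper, 64 (x; solid 62) x 112 (y) x 30 mm (z). Origin at the centre of its underside, z up; the solid starts 1 mm above the origin. Starts flat on the bench beside the board. Grip across x.
- block_plane: Iron block plane standing on its sole, 50 (x) x 155 (y) x 52 mm (z), 0.4 to 0.9 kg. Origin at the centre of the sole's underside, z up, length along y; either way round is right. Grip its side walls, 48 mm apart across x, 5 to 32 mm above the origin. Starts on the bench beside the board.
- chisel: Chisel, yellow handle, thin steel blade, lying flat, 23 (x) x 210 (y) x 24 mm (z). Origin at mid-length on its underside, z up; it rests with the origin 2 mm below the surface. Handle at y = +8 to +105 mm, 20 mm wide in x, 2 to 23 mm above the origin; centre of mass near y = +46: grip there. Blade points to -y. Starts beside the board, handle roughly towards the robot.

How it is judged:
By the outcome, as a careful person would: the job done as asked, in the order asked, and still so for the second after the job is handed in, with the robot touching nothing.
It also fails if it takes over 120 s, if anything falls off the work surface, if the arm or the gripper's body presses on something with over 40 N, if the wrist force passes 120 N, or if a joint passes its speed limit or range.

## Working session

There is one attempt and no reset: what is moved stays moved. The work goes in short steps, Python scripts to look and compute and a tool call to move; the robot and the scene stay as the last step left them, time stands still between calls to the robot, and variables do not carry over. Pictures are saved under pics/ and viewed, and the job is handed in when it is done.

Besides the shell and the picture viewer there is one more tool, called after "Emit:" by a JSON object that holds its "fn" and its "kwargs". apply_moves: Moves the arm, as the interface text tells. Its arguments: {"type":"object","properties":{"deltas":{"type":"string"},"gripper":{"type":"number"},"squeeze":{"type":"number"}},"required":["deltas"]}

```bash
ls; mkdir -p pics; python3 - <<'E'
from station import readout, viewer, job, arm
import cv2,numpy as np
print(readout.get_state())
for n in ["scene","side","wrist"]:
    f=viewer.grab_frame(n)
    cv2.imwrite(f"pics/{n}0.png",cv2.cvtColor(f["image"],cv2.COLOR_RGB2BGR))
    print(n,f["camera_matrix"].tolist(),f["k1"],np.round(f["cam_to_world"],4).tolist())
    for q in ["sharpening_board","oil_can","screw_jar","oil_stone","sanding_block","block_plane","chisel"]:
        print(q,[(round(d["conf"],2),d["extent"]) for d in viewer.silhouettes(n,q)][:3])
E
```

```text
pics
{'t': 0.0, 'q': array([-1.04091817e+00,  3.59369906e-01,  1.10684344e-02, -3.28561885e-04,
       -1.22408461e+00, -2.88074178e-01]), 'qd': array([-0.00089509, -0.00098506,  0.00183703, -0.00029295,  0.00013042,
       -0.00095298]), 'joint_efforts': array([ 5.82205957e-04, -5.82716095e+01,  2.93052542e+01,  6.99717119e+00,
        6.86562998e-03, -1.21841044e-04]), 'eef_pos': array([ 0.16146982, -0.65491085,  0.22564172]), 'ee_rot': array([-3.14143710e+00, -1.61200517e-03,  1.81248829e+00]), 'force': array([ 0.30965263,  0.39136037, -0.02865518]), 'moment': array([ 0.0295734 ,  0.01895626, -0.00182741]), 'width': 0.08730692907282818}
scene [[495.25723914541487, 0.0, 263.6788278895596], [0.0, 495.25723914541487, 189.26739177021935], [0.0, 0.0, 1.0]] 0.05159248967647962 [[0.8817, 0.1762, -0.4377, -0.047], [-0.4718, 0.3438, -0.8119, -1.1481], [0.0075, 0.9224, 0.3862, 0.5811], [0.0, 0.0, 0.0, 1.0]]
sharpening_board [(0.64, [180.7, 171.6, 11.2, 7.7]), (0.62, [216.4, 190.5, 84.7, 47.5])]
oil_can [(0.77, [266.9, 154.4, 21.5, 34.9])]
screw_jar [(0.82, [295.4, 178.1, 29.6, 40.6])]
oil_s
[... 493 characters left out ...]
, 161.8, 18.5, 47.2]), (0.52, [269.8, 245.0, 47.6, 22.3])]
screw_jar [(0.83, [217.9, 164.6, 23.5, 27.3])]
oil_stone [(0.84, [246.6, 219.9, 58.8, 22.9])]
sanding_block [(0.65, [269.0, 244.2, 47.1, 25.5]), (0.53, [211.1, 162.4, 18.8, 49.3])]
block_plane [(0.56, [253.3, 161.4, 36.2, 19.5])]
chisel [(0.49, [275.8, 158.0, 23.1, 7.3])]
wrist [[283.30282757409736, 0.0, 259.63022711464447], [0.0, 283.30282757409736, 192.54252056719105], [0.0, 0.0, 1.0]] -0.05070549338715212 [[-0.2405, -0.9249, -0.2945, 0.0822], [0.9707, -0.229, -0.0733, -0.6757], [0.0003, -0.3035, 0.9528, 0.3839], [0.0, 0.0, 0.0, 1.0]]
sharpening_board []
oil_can []
screw_jar []
oil_stone []
sanding_block []
block_plane []
chisel []
```

View pics/scene0.png

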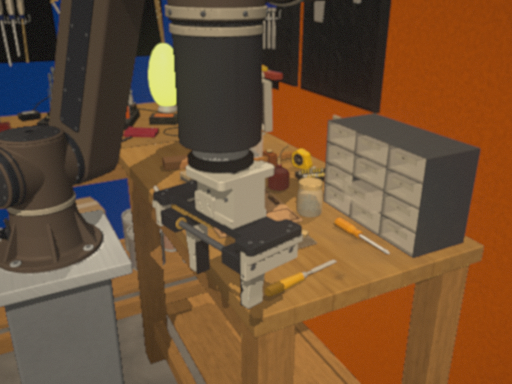

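View pics/side0.png

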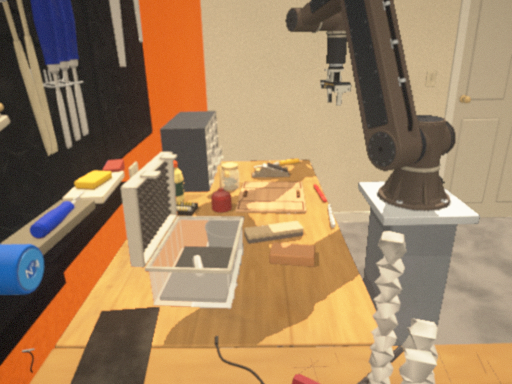

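View pics/wrist0.png

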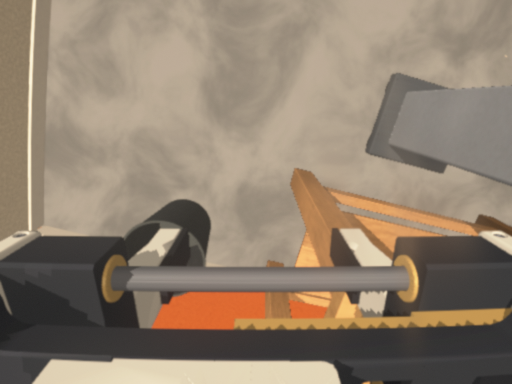

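The scene view is half-covered by the gripper; the chisel lies at about (300,278). In the side view the red can is at (222,200), the jar at (230,172), the stone at (275,231), the sanding block at (292,255), the plane at (271,170) and the board around (272,195). I'll write ray-to-plane helpers.

```bash
cat > h.py <<'E'
from station import readout, viewer, job, arm
import cv2,numpy as np
from scipy.optimize import least_squares
from scipy.spatial.transform import Rotation as Ro
def D(f): return np.array([f["k1"],0,0,0,0.])
def ray(f,uv,z):
    uv=np.array(uv,float).reshape(-1,1,2)
    n=cv2.undistortPoints(uv,f["camera_matrix"],D(f),None,None).reshape(-1,2)
    d=np.c_[n[:,0],-n[:,1],-np.ones(len(n))]@f["cam_to_world"][:3,:3].T
    o=f["cam_to_world"][:3,3]
    return o+d*((z-o[2])/d[:,2])[:,None]
def proj(f,P):
    P=np.array(P,float).reshape(-1,3)
    T=f["cam_to_world"]; c=(P-T[:3,3])@T[:3,:3]
    c=c*[1,-1,-1]
    return cv2.projectPoints(c.reshape(-1,1,3),np.zeros(3),np.zeros(3),f["camera_matrix"],D(f))[0].reshape(-1,2)
def save(f,name,scale=1.5,crop=None):
    im=cv2.cvtColor(f["image"],cv2.COLOR_RGB2BGR)
    if crop: im=im[crop[1]:crop[3],crop[0]:crop[2]]
    cv2.imwrite("pics/"+name,cv2.resize(im,None,fx=scale,fy=scale,interpolation=cv2.INTER_CUBIC))
def go(target,yaw=None,s=None):
    """tool-frame shift (cm) to world target TCP, with yaw"""
    s=s or readout.get_state(); R=Ro.from_euler('xyz',s['ee_rot']).as_matrix()
    d=(np.array(target)-s['eef_pos'])@R*100
    print("t",round(s['t'],2),"pos",np.round(s['eef_pos'],4),"rpy",np.round(s['ee_rot'],4),"shift cm",np.round(d,2),end=' ')
    if yaw is not None:
        # tool z down: turn about tool z = -(dyaw)
        print("turn",round(float(-((yaw-s['ee_rot'][2]+np.pi/2)%np.pi-np.pi/2)),3))
    else: print()
E
python3 - <<'E'
from h import *
f=viewer.grab_frame("side")
save(f,"side1.png",4,(170,140,350,280))
for q in ["sharpening_board","oil_can","screw_jar","oil_stone","sanding_block","block_plane","chisel"]:
    for d in viewer.silhouettes("side",q)[:1]:
        x,y,w,h=d["extent"]; print(q,round(d["conf"],2),ray(f,[[x+w/2,y+h/2],[x+w/2,y+h]],0.01)[:,:2].round(3).tolist())
E
```

```text
oil_can 0.87 [[0.667, -0.033], [0.653, 0.131]]
screw_jar 0.76 [[0.644, -0.188], [0.635, -0.044]]
oil_stone 0.67 [[0.492, 0.274], [0.494, 0.333]]
sanding_block 0.61 [[0.453, 0.398], [0.458, 0.455]]
block_plane 0.71 [[0.48, -0.276], [0.484, -0.182]]
chisel 0.51 [[0.403, -0.413], [0.407, -0.364]]
```

View pics/side1.png

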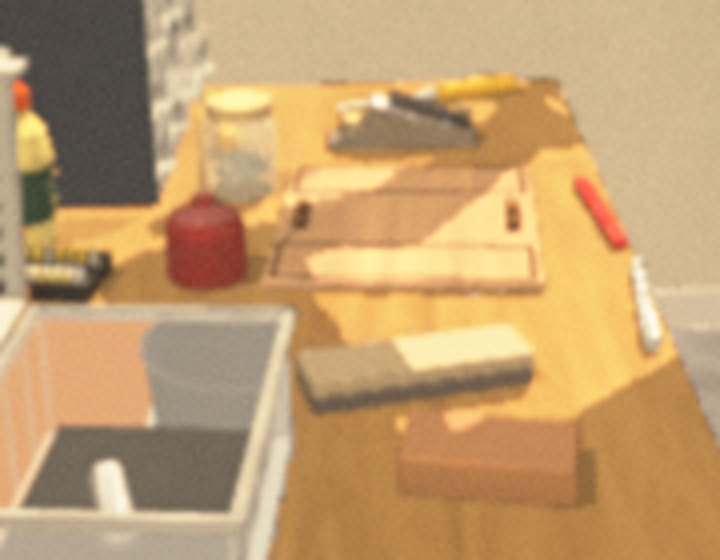

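The layout is clear: the oil can is behind the left (+y) bay and the jar behind the right one. The stone and sanding block are left of the board, the plane and chisel right. I'll move the wrist camera over the scene.

Emit:
{"fn": "apply_moves", "kwargs": {"deltas": "4.1 4.3 -1.5 0;4.1 4.3 -1.5 0;4.1 4.3 -1.5 0;4.1 4.3 -1.5 0;4.1 4.3 -1.5 0;4.1 4.3 -1.5 0;4.1 4.3 -1.5 0;4.1 4.3 -1.5 0;4.1 4.3 -1.5 0;4.1 4.3 -1.5 0.12"}}

```text
t: 2.85
eef_pos: [0.4816, -0.1525, 0.3776]
ee_rot: [3.14, 0.0, 1.691]
force: [0.0, -0.9, 0.1]
width: 0.0876
```

```bash
python3 - <<'E'
from h import *
s=readout.get_state(); print(s['q'].round(3),s['force'])
go([.55,-.05,.4],1.571)
for n in ["wrist","scene","side"]:
    f=viewer.grab_frame(n); save(f,n+"2.png")
E
```

```text
[ 0.083  0.009 -0.088  0.    -1.473 -1.534] [ 0.01313116 -0.93372979  0.11161176]
t 2.85 pos [ 0.4816 -0.1525  0.3776] rpy [3.1404e+00 2.0000e-04 1.6907e+00] shift cm [ 9.35  8.02 -2.23] turn 0.12
```

View pics/wrist2.png

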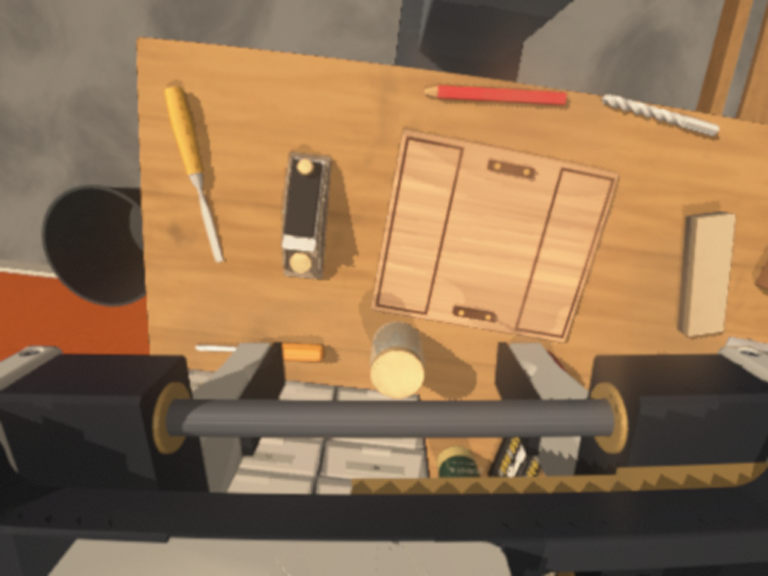

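View pics/scene2.png

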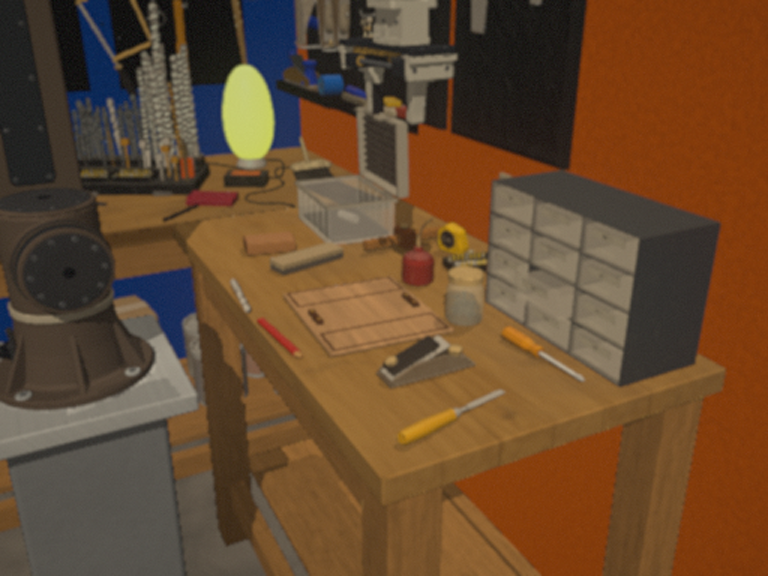

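The wrist view (scale 1.5) shows everything but the sanding block: chisel from (175,95) to (220,260), plane around (305,215), board corners (403,130), (617,175), (565,340), (375,305), and the stone at about (708,275). The board is turned by about 13°. I'll shift left for a view that has the block too.

Emit:
{"fn": "apply_moves", "kwargs": {"deltas": "5.5 1.6 -1 0.06;5.5 1.6 -1 0.06;5.5 1 -1 0;0 0 0 0"}}

```text
t: 3.5
eef_pos: [0.5129, 0.0152, 0.4066]
ee_rot: [3.141, -0.0, 1.576]
force: [-0.6, -0.5, -0.5]
width: 0.0878
```

```bash
python3 - <<'E'
from h import *
import pickle
s=readout.get_state(); print(s['q'].round(3)); go([.53,0,.42],1.571)
f=viewer.grab_frame("wrist"); save(f,"wrist3.png"); 
for q in ["sharpening_board","oil_can","screw_jar","oil_stone","sanding_block","block_plane","chisel"]:
    out=[]
    for d in viewer.silhouettes("wrist",q)[:3]:
        c=cv2.findContours(d["region"].astype(np.uint8),cv2.RETR_EXTERNAL,cv2.CHAIN_APPROX_NONE)[0]
        c=max(c,key=cv2.contourArea)
        b=cv2.boxPoints(cv2.minAreaRect(c))
        out.append((round(d["conf"],2),b.round(1).tolist()))
        if d is None: pass
    print(q,out)
pickle.dump(f,open("f3.pkl","wb"))
E
```

```text
[ 0.413  0.021 -0.013 -0.    -1.537 -1.978]
t 3.5 pos [0.5129 0.0152 0.4066] rpy [ 3.1414e+00 -3.0000e-04  1.5765e+00] shift cm [-1.53  1.7  -1.34] turn 0.005
sharpening_board [(0.76, [[162.1999969482422, 186.8000030517578], [170.1999969482422, 66.9000015258789], [316.3999938964844, 76.69999694824219], [308.3999938964844, 196.60000610351562]])]
oil_can [(0.79, [[262.0, 248.0], [276.1000061035156, 197.10000610351562], [310.0, 206.5], [295.79998779296875, 257.3999938964844]])]
screw_jar [(0.84, [[163.60000610351562, 225.8000030517578], [182.8000030517578, 187.39999389648438], [214.39999389648438, 203.1999969482422], [195.1999969482422, 241.60000610351562]])]
oil_stone [(0.59, [[367.8999938964844, 98.30000305175781], [399.79998779296875, 94.4000015258789], [410.20001220703125, 178.60000610351562], [378.29998779296875, 182.60000610351562]])]
sanding_block [(0.93, [[425.8999938964844, 142.3000030517578], [446.29998779296875, 81.0999984741211], [483.20001220703125, 93.4000015258789], [462.79998779296875, 154.60000610351562]]), (0.55, [[161.60000610351562, 187.6999969482422], [169.3000030517578, 67.5999984741211], [315.5, 76.9000015258789], [307.79998779296875, 197.10000610351562]])]
block_plane [(0.96, [[97.9000015258789, 93.80000305175781], [131.60000610351562, 90.9000015258789], [138.60000610351562, 170.60000610351562], [104.80000305175781, 173.5]])]
chisel [(0.81, [[19.299999237060547, 64.0], [33.20000076293945, 57.70000076293945], [81.5999984741211, 164.0], [67.5999984741211, 170.39999389648438]])]
```

View pics/wrist3.png

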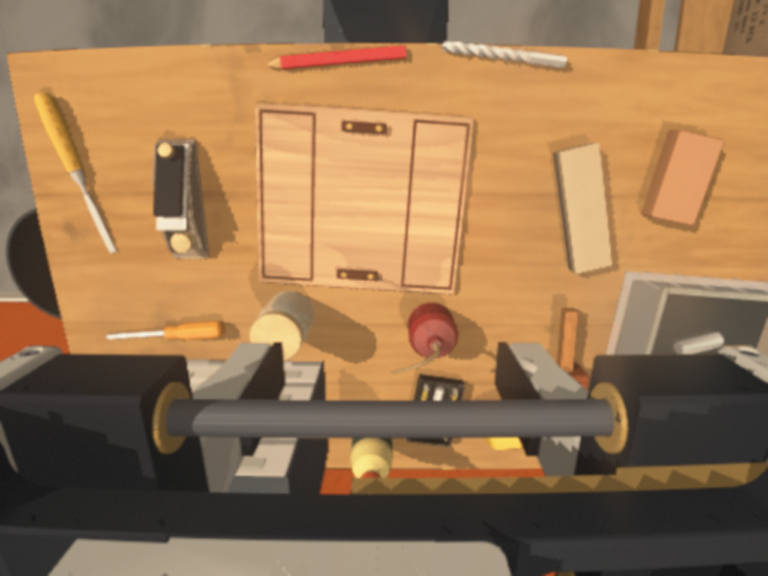

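This view has all of it: board corners about (258,104), (473,118), (455,293), (258,280); chisel (45,100)–(110,248); plane (178,198); stone (583,208); block (683,180). Next I'll fit box models to the silhouettes.

```bash
cat >> h.py <<'E'
from scipy.optimize import minimize
def box(x,y,yaw,sx,sy,z0,z1):
    c,s=np.cos(yaw),np.sin(yaw)
    return np.array([[x+c*a-s*b,y+s*a+c*b,z] for a in(-sx/2,sx/2) for b in(-sy/2,sy/2) for z in(z0,z1)])
def hullmask(f,P,S=4):
    h=cv2.convexHull(proj(f,P).astype(np.float32)).reshape(-1,2)
    m=np.zeros((384*2,512*2),np.uint8)
    cv2.fillConvexPoly(m,np.round((h+.5)*2*16-8).astype(np.int32),255,cv2.LINE_AA,4)
    return m
def fitbox(views,x0,size,z0,z1):
    """views: list of (frame, mask)"""
    ms=[cv2.GaussianBlur(cv2.resize(m.astype(np.uint8)*255,None,fx=2,fy=2,interpolation=cv2.INTER_LINEAR),(0,0),1.5).astype(float) for _,m in views]
    def cost(p):
        return sum(np.abs(cv2.GaussianBlur(hullmask(f,box(p[0],p[1],p[2],*size,z0,z1)),(0,0),1.5)-m).sum()/255/4 for (f,_),m in zip(views,ms))
    best=None
    for dy in (0,.1,-.1):
        r=minimize(cost,np.array(x0)+[0,0,dy],method="Nelder-Mead",options=dict(initial_simplex=np.array(x0)+[0,0,dy]+np.array([[0,0,0],[.02,0,0],[0,.02,0],[0,0,.15]]),xatol=1e-4,fatol=.1,maxiter=250))
        if best is None or r.fun<best.fun: best=r
    return best.x,best.fun
def draw(im,f,P,col):
    h=cv2.convexHull(proj(f,P).astype(np.float32)).reshape(-1,2)
    cv2.polylines(im,[np.round((h+.5)*3-.5).astype(int)],True,col,1)
E
cat > fit.py <<'E'
from h import *
import pickle
M=dict(sharpening_board=((.23,.27),0,.009),oil_stone=((.05,.16),0,.025),sanding_block=((.064,.112),0,.03),block_plane=((.05,.155),0,.03),oil_can=((.066,.066),0,.05),screw_jar=((.068,.068),0,.092))
def run(cam,names,f,tag):
    im=cv2.resize(cv2.cvtColor(f["image"],cv2.COLOR_RGB2BGR),None,fx=3,fy=3,interpolation=cv2.INTER_CUBIC)
    res={}
    for q in names:
        ds=viewer.silhouettes(cam,q)
        if not ds: print(q,"none");continue
        m=ds[0]["region"]; ys,xs=np.nonzero(m)
        if q=="chisel":
            P=ray(f,np.c_[xs,ys],.008)
            vx,vy,cx,cy=cv2.fitLine(P[:,:2].astype(np.float32),cv2.DIST_HUBER,0,.001,.001).ravel()
            t=(P[:,:2]-[cx,cy])@[vx,vy]; lo,hi=t.min(),t.max()
            a,b=np.array([cx,cy])+lo*np.array([vx,vy]),np.array([cx,cy])+hi*np.array([vx,vy])
            print(q,round(ds[0]["conf"],2),a.round(4),b.round(4),"len",round(hi-lo,4)); continue
        c=ray(f,[[xs.mean(),ys.mean()]],.01)[0]
        x,e=fitbox([(f,m)],[c[0],c[1],0.0 if q=="sharpening_board" else 1.57],M[q][0],M[q][1],M[q][2])
        print(q,round(ds[0]["conf"],2),x.round(4),"err px",round(e,1),"of",m.sum()); res[q]=x
        draw(im,f,box(*x,*M[q][0],M[q][1],M[q][2]),(0,255,0))
    return im,res
E
python3 - <<'E'
from fit import *
f=viewer.grab_frame("wrist")
im,_=run("wrist",["sharpening_board","oil_stone","sanding_block","block_plane","chisel","screw_jar","oil_can"],f,"a")
cv2.imwrite("pics/fit3a.png",im[100:700,0:800]); cv2.imwrite("pics/fit3b.png",im[100:700,736:1536])
E
```

```text
sharpening_board 0.64 [ 0.7822 -0.1334  0.8432] err px 9665.9 of 1216
oil_stone 0.89 [0.496  0.2666 1.8268] err px 147.7 of 2504
sanding_block 0.56 [0.4533 0.3905 1.387 ] err px 365.0 of 2230
block_plane 0.88 [ 0.49   -0.2569  1.5235] err px 417.2 of 2341
chisel 0.58 [ 0.3552 -0.4222] [ 0.5556 -0.363 ] len 0.2089
screw_jar 0.56 [ 0.6338 -0.114   0.8756] err px 715.2 of 1256
oil_can 0.7 [0.6652 0.0731 1.7923] err px 378.8 of 1015
```

View pics/fit3a.png

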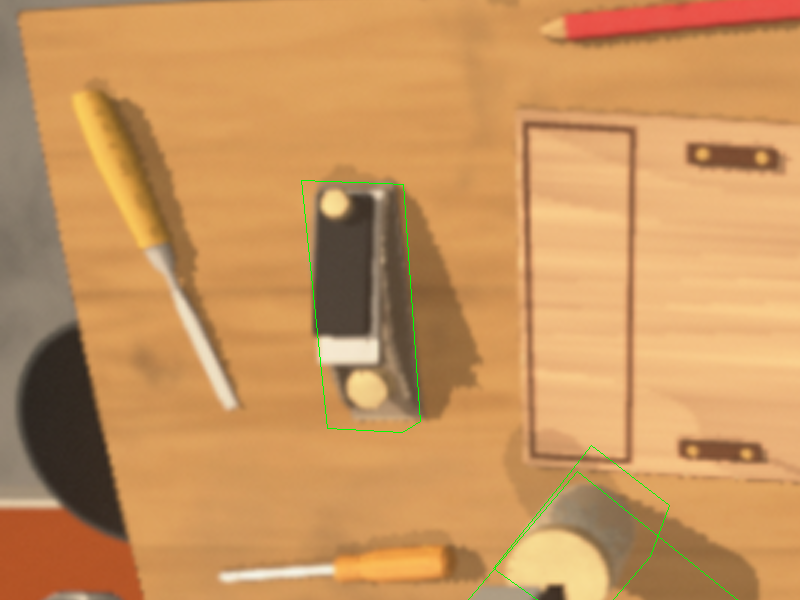

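View pics/fit3b.png

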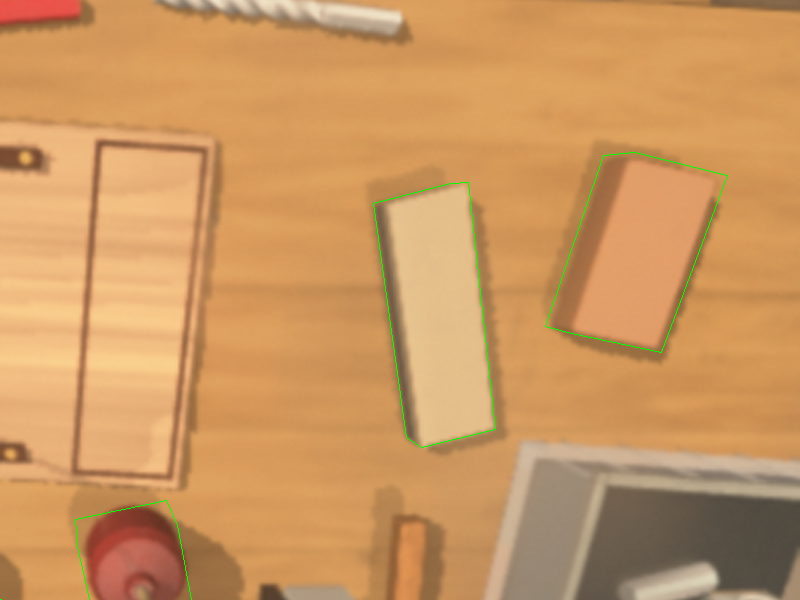

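Stone and block fits look good; the board mask was wrong and the plane's is loose. I'll fit the board from its corners and bay-line corners, which I read from these enlargements.

```bash
cat > board.py <<'E'
from h import *
def fitboard(f,pts):
    """pts: list of (bx,by,u,v) in mm / px"""
    pts=np.array(pts,float)
    def res(p):
        c,s=np.cos(p[2]),np.sin(p[2])
        b=pts[:,:2]/1000
        P=np.c_[p[0]+c*b[:,0]-s*b[:,1],p[1]+s*b[:,0]+c*b[:,1],np.full(len(b),.009)]
        return (proj(f,P)-pts[:,2:]).ravel()
    r=least_squares(res,[.5,0,0],loss='soft_l1')
    return r.x,res(r.x).reshape(-1,2)
E
python3 - <<'E'
from board import *
import pickle
f=pickle.load(open("f3.pkl","rb"))
def A(u,v): return ((u+.5)/3-.5,(v+100+.5)/3-.5)
def B(u,v): return A(u+736,v)
L=[(-115,-135,*A(518,108)),(115,-135,*A(527,463)),(-115,135,*B(215,135)),(115,135,*B(180,487)),
(-106,-128,*A(525,123)),(-106,-62,*A(634,129)),(106,-62,*A(631,460)),(106,-128,*A(531,456)),
(-106,62,*B(98,143)),(-106,128,*B(206,150)),(106,128,*B(171,477)),(106,62,*B(76,470))]
x,r=fitboard(f,L); print(x.round(4)); print(r.round(1).tolist())
E
```

```text
[ 0.4934 -0.0191 -0.0531]
[[-1.3, -0.3], [-1.2, 1.5], [1.4, -0.3], [-0.0, 0.9], [0.2, 0.1], [-0.3, 0.0], [-0.4, 0.3], [0.8, -0.2], [0.5, -0.5], [0.1, -0.4], [0.1, -0.1], [-0.2, 0.4]]
```

Board: centre (0.4934, −0.0191), yaw −0.053, with bay-corner residuals under a pixel. I'll approach the stone for a closer look.

Emit:
{"fn": "apply_moves", "kwargs": {"deltas": "3.6 -0.2 3.4 0;3.6 -0.2 3.4 0;3.6 -0.2 3.4 0;3.6 -0.2 3.4 0;3.6 -0.2 3.4 0;3.6 -0.2 3.4 0;3.5 -0.2 3.4 -0.125;0 0 0 -0.125;0 0 0 0"}}

```text
t: 5.42
eef_pos: [0.498, 0.2645, 0.168]
ee_rot: [-3.141, 0.001, 1.823]
force: [-1.0, 0.1, 1.1]
width: 0.0873
```

```bash
python3 - <<'E'
from fit import *
s=readout.get_state(); print(s['q'].round(3)); 
f=viewer.grab_frame("wrist")
im,r=run("wrist",["oil_stone","sanding_block"],f,"a")
x=r["oil_stone"]; go([x[0],x[1],.004],x[2])
cv2.imwrite("pics/fit4.png",cv2.resize(im,(768,576),interpolation=cv2.INTER_AREA))
E
```

```text
[ 0.835  0.224 -0.319  0.    -1.029 -2.154]
oil_stone 0.94 [0.4964 0.266  1.8262] err px 178.1 of 6416
sanding_block none
t 5.58 pos [0.4984 0.264  0.1691] rpy [ 3.1407e+00 -5.0000e-04  1.8198e+00] shift cm [ 0.23 -0.16 16.51] turn -0.006
```

View pics/fit4.png

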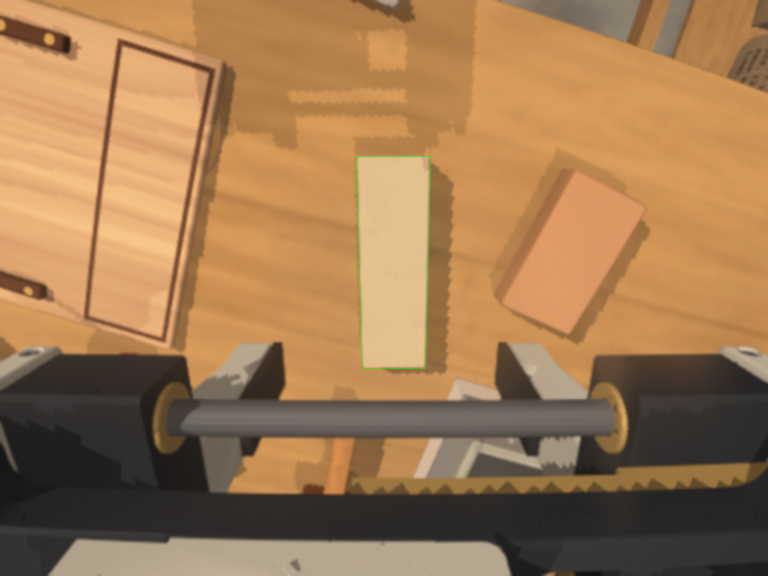

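The overlay matches the stone to a pixel. Descending to grasp it.

Emit:
{"fn": "apply_moves", "kwargs": {"deltas": "0.2 -0.2 4 0;0 0 4 0;0 0 4 0;0 0 3 0;0 0 1.5 0;0 0 0 0;0 0 0 0", "gripper": -1}}

```text
t: 6.45
eef_pos: [0.4965, 0.2661, 0.0049]
ee_rot: [3.14, -0.001, 1.822]
force: [1.0, -0.4, 0.6]
width: 0.0875
```

Emit:
{"fn": "apply_moves", "kwargs": {"deltas": "0 0 0 0;0 0 0 0;0 0 0 0;0 0 0 0;0 0 0 0;0 0 0 0;0 0 0 0;0 0 0 0", "gripper": 1, "squeeze": 45}}

```text
t: 7.45
eef_pos: [0.4958, 0.2658, 0.0037]
ee_rot: [3.141, -0.0, 1.823]
force: [-1.0, 1.7, 1.8]
width: 0.0496
```

Emit:
{"fn": "apply_moves", "kwargs": {"deltas": "0 0 -2 0;0 0 -4 0;0 0 -4 0;-4.6 -1.2 0 0;-4.6 -1.2 0 0;-4.6 -1.2 0 0;-4.6 -1.2 0 0;-4.6 -1.2 0 0.1;-4.6 -0.7 0 0.1;0 0 0 0.1"}}

```text
t: 8.7
eef_pos: [0.4924, -0.022, 0.102]
ee_rot: [-3.137, 0.001, 1.515]
force: [-0.1, 1.0, -7.8]
width: 0.0494
```

```bash
python3 - <<'E'
from fit import *
f=viewer.grab_frame("wrist")
go([.4934,-.0191,.0145],-.0531+np.pi/2)
print(readout.get_state()['width'],[ (d['conf'],d['extent']) for d in viewer.silhouettes("wrist","oil_stone")])
save(f,"wrist5.png")
E
```

```text
t 8.75 pos [ 0.4929 -0.0208  0.1022] rpy [-3.1380e+00  8.0000e-04  1.5108e+00] shift cm [0.18 0.07 8.77] turn -0.007
0.04958553569564151 [(0.71, [205.5, 105.7, 106.9, 211.7]), (0.26, [98.1, 63.6, 321.6, 230.7])]
```

View pics/wrist5.png

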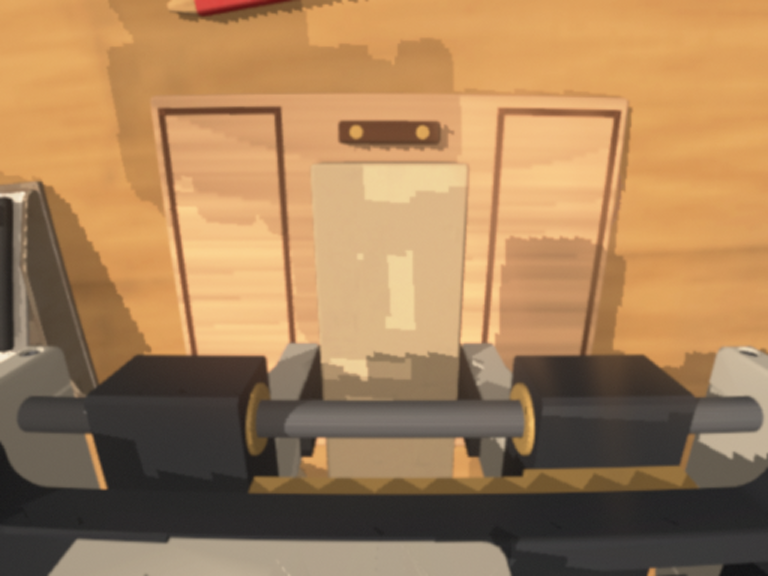

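The stone is held straight over the board. I'll check the board pose against this nearer view: near bay corners at about (161,109), (281,107), (498,111), (621,112), and near stop.

```bash
cat >> board.py <<'E'
BO=(.4934,-.0191,-.0531)
def b2w(p,bo=BO):
    p=np.array(p,float)/1000; c,s=np.cos(bo[2]),np.sin(bo[2])
    return np.c_[bo[0]+c*p[:,0]-s*p[:,1],bo[1]+s*p[:,0]+c*p[:,1],p[:,2]]
def drawboard(im,f,k,bo=BO,off=(0,0)):
    for sy in(-1,1):
        P=proj(f,b2w([(a,sy*b,9) for a,b in((-106,62),(-106,128),(106,128),(106,62))],bo))
        cv2.polylines(im,[np.round((P+.5-off)*k-.5).astype(int)],True,(0,255,0),1)
    for sx in(-1,1):
        P=proj(f,b2w([(sx*88,b,16.5) for b in(-28,28)],bo))
        cv2.polylines(im,[np.round((P+.5-off)*k-.5).astype(int)],True,(255,0,0),1)
    P=proj(f,b2w([(a,b,9) for a,b in((-115,-135),(-115,135),(115,135),(115,-135))],bo))
    cv2.polylines(im,[np.round((P+.5-off)*k-.5).astype(int)],True,(0,0,255),1)
E
python3 - <<'E'
from board import *
f=viewer.grab_frame("wrist")
im=cv2.resize(cv2.cvtColor(f["image"],cv2.COLOR_RGB2BGR),None,fx=2,fy=2,interpolation=cv2.INTER_CUBIC)
im=cv2.resize(cv2.cvtColor(f["image"],cv2.COLOR_RGB2BGR)[50:250,90:440],None,fx=2.2,fy=2.2,interpolation=cv2.INTER_CUBIC)
drawboard(im,f,2.2,off=(90,50)); cv2.imwrite("pics/b5.png",im)
E
```

```text
(no output)
```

View pics/b5.png

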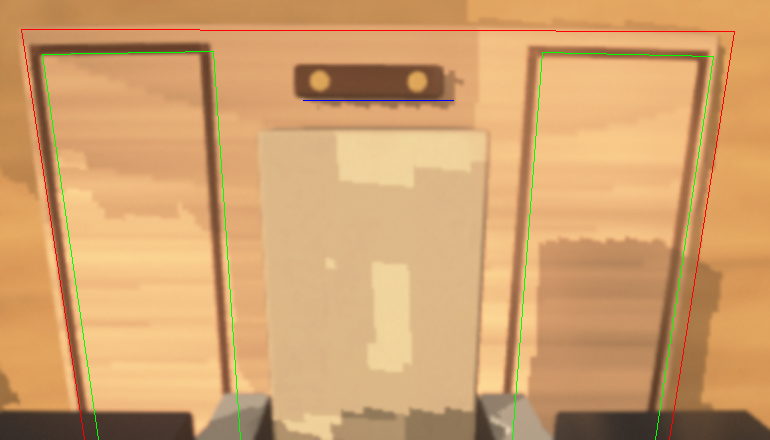

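The board model drawn here is off by ~3 mm in y; the first board picture may have been taken while the arm was still settling. I'll wait a moment and refit from a still picture.

Emit:
{"fn": "apply_moves", "kwargs": {"deltas": "0 0 0 0;0 0 0 0;0 0 0 0"}}

```text
t: 9.22
eef_pos: [0.4949, -0.0183, 0.1035]
ee_rot: [-3.141, 0.0, 1.524]
force: [0.2, 0.0, -7.5]
width: 0.0496
```

```bash
python3 - <<'E'
from board import *
s=readout.get_state(); print(s['qd'].round(4)); go([.4934,-.0191,.0145],-.0531+np.pi/2)
f=viewer.grab_frame("wrist"); print(np.round(f["cam_to_world"],4))
im=cv2.resize(cv2.cvtColor(f["image"],cv2.COLOR_RGB2BGR)[50:250,90:440],None,fx=2.2,fy=2.2,interpolation=cv2.INTER_CUBIC)
cv2.imwrite("pics/b6raw.png",im)
drawboard(im,f,2.2,off=(90,50)); cv2.imwrite("pics/b6.png",im)
for n in("scene","side"):
    g=viewer.grab_frame(n); 
    c=(170,175,310,245) if n=="scene" else (225,170,315,215)
    k=5.5 if n=="scene" else 8
    im=cv2.resize(cv2.cvtColor(g["image"],cv2.COLOR_RGB2BGR)[c[1]:c[3],c[0]:c[2]],None,fx=k,fy=k,interpolation=cv2.INTER_CUBIC)
    drawboard(im,g,k,off=c[:2]); cv2.imwrite(f"pics/b6{n}.png",im)
E
```

```text
[-0.0019 -0.0001 -0.0017  0.0002 -0.0005 -0.0027]
t 9.22 pos [ 0.4949 -0.0183  0.1035] rpy [-3.1414  0.      1.5239] shift cm [-0.09 -0.14  8.9 ] turn 0.006
[[ 4.580e-02 -9.519e-01 -3.029e-01  4.133e-01]
 [ 9.989e-01  4.390e-02  1.310e-02 -1.510e-02]
 [ 9.000e-04 -3.032e-01  9.529e-01  2.609e-01]
 [ 0.000e+00  0.000e+00  0.000e+00  1.000e+00]]
```

View pics/b6.png

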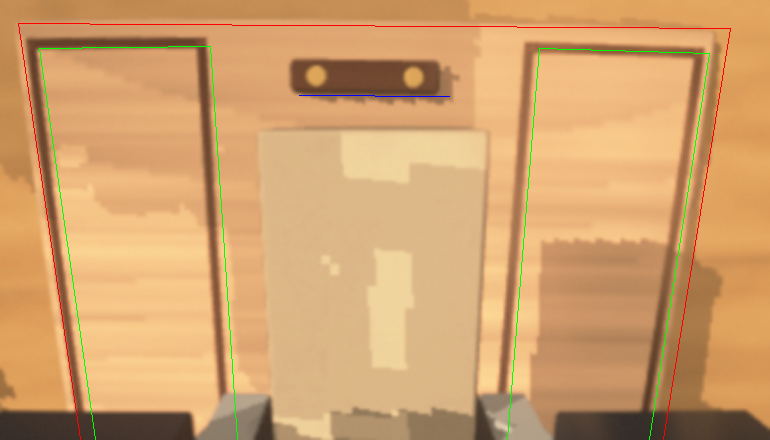

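View pics/b6scene.png

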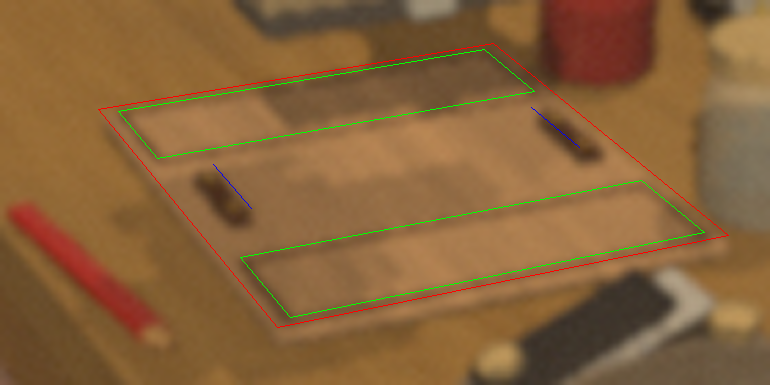

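View pics/b6side.png

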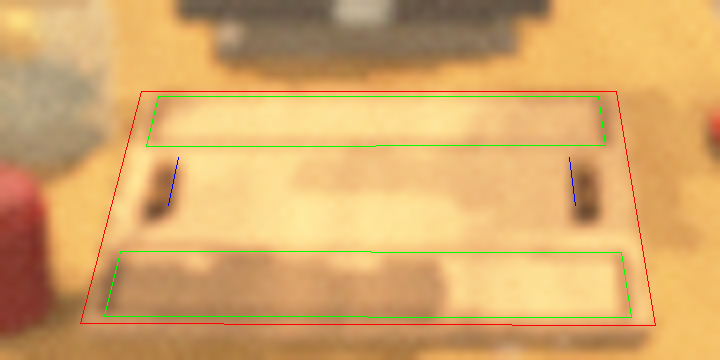

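```bash
python3 - <<'E'
from board import *
for n in("scene","side"):
    g=viewer.grab_frame(n); save(g,n+"7.png",1.5)
    print(proj(g,[[.4949,-.0183,.1035]]))
E
```

```text
[[241.89871437 173.22308374]]
[[270.39444726 168.82475333]]
```

View pics/scene7.png

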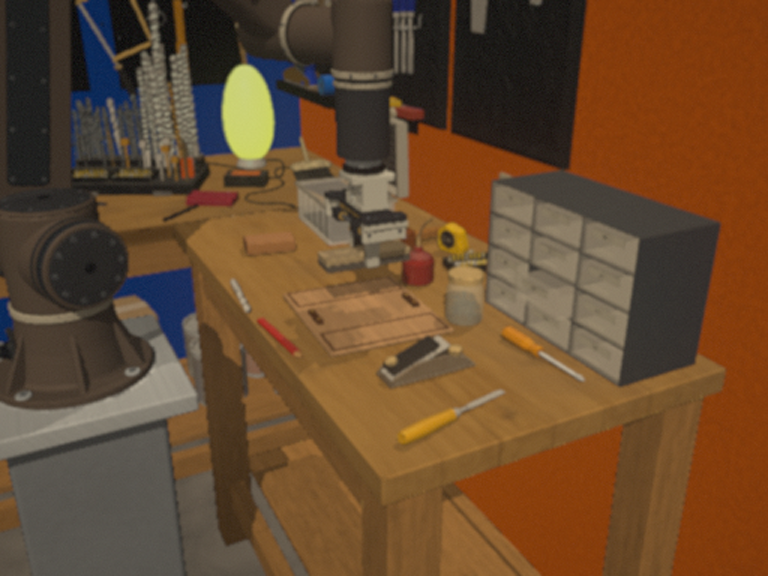

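View pics/side7.png

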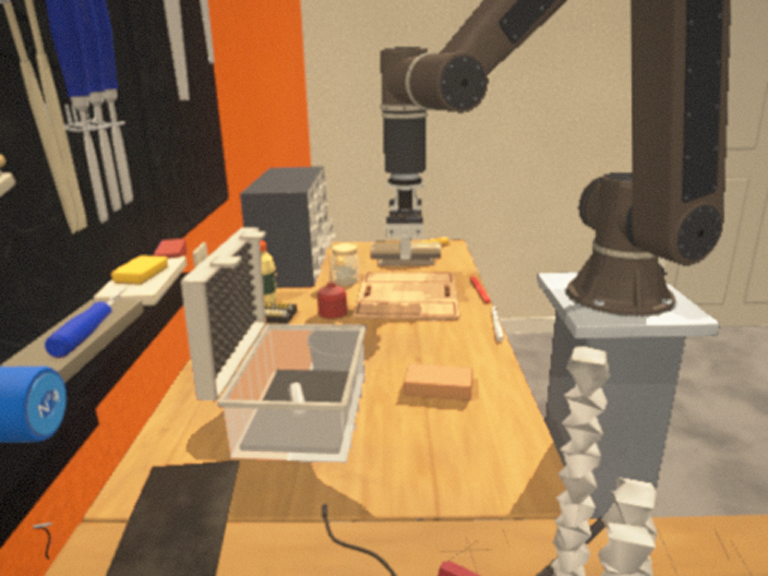

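```bash
python3 - <<'E'
from board import *
f=viewer.grab_frame("wrist")
# find dark-line centres automatically: along image rows near predicted lines
g=cv2.cvtColor(f["image"],cv2.COLOR_RGB2GRAY).astype(float)
def collect(bo,off=8):
    out=[]
    for by in(-128,-62,62,128):
        for bx in range(-100,60,4):
            u,v=proj(f,b2w([(bx,by,9)],bo))[0]
            r=int(round(v)); 
            if r>228: continue
            c0=int(round(u)); w=g[r,c0-off:c0+off+1]; 
            d=np.maximum(np.percentile(w,60)-w,0); 
            if d.max()<25: continue
            k=d.argmax(); lo,hi=max(0,k-2),min(len(d),k+3)
            uc=c0-off+(np.arange(lo,hi)*d[lo:hi]).sum()/d[lo:hi].sum()
            out.append((by,*ray(f,[[uc,r]],.009)[0,:2]))
    return np.array(out)
bo=np.array(BO)
for it in range(4):
    o=collect(bo, 8 if it<2 else 4)
    def res(p):
        c,s=np.cos(p[1]),np.sin(p[1])
        return (-s*(o[:,1]-.4934)+c*(o[:,2]-p[0]))*1000-o[:,0]
    r=least_squares(res,[bo[1],bo[2]],loss='soft_l1')
    bo=np.array([.4934,r.x[0],r.x[1]]); print(len(o),bo.round(4),np.abs(r.fun).mean().round(2),[round(float(r.fun[o[:,0]==b].mean()),2) for b in(-128,-62,62,128)])
print(ray(f,[[(u+.5)/2.2-.5+90,(v+.5)/2.2-.5+50] for u,v in((33,43),(202,43),(530,47),(700,52))],.009)[:,:2].round(4), b2w([(-106,b,9) for b in(-128,-62,62,128)],bo)[:,:2].round(4))
im=cv2.resize(cv2.cvtColor(f["image"],cv2.COLOR_RGB2BGR)[50:250,90:440],None,fx=2.2,fy=2.2,interpolation=cv2.INTER_CUBIC)
drawboard(im,f,2.2,off=(90,50),bo=bo); cv2.imwrite("pics/b8.png",im)
E
```

```text
139 [ 0.4934 -0.0234 -0.0599] 0.25 [0.35, 0.16, -0.21, -0.29]
138 [ 0.4934 -0.0233 -0.0601] 0.25 [0.35, 0.14, -0.2, -0.3]
138 [ 0.4934 -0.0233 -0.06  ] 0.24 [0.34, 0.13, -0.18, -0.31]
138 [ 0.4934 -0.0233 -0.06  ] 0.24 [0.34, 0.13, -0.18, -0.31]
[[ 0.3789 -0.1436]
 [ 0.3831 -0.0786]
 [ 0.3904  0.045 ]
 [ 0.3942  0.1106]] [[ 0.3799 -0.1448]
 [ 0.3839 -0.0789]
 [ 0.3913  0.0449]
 [ 0.3953  0.1108]]
```

View pics/b8.png

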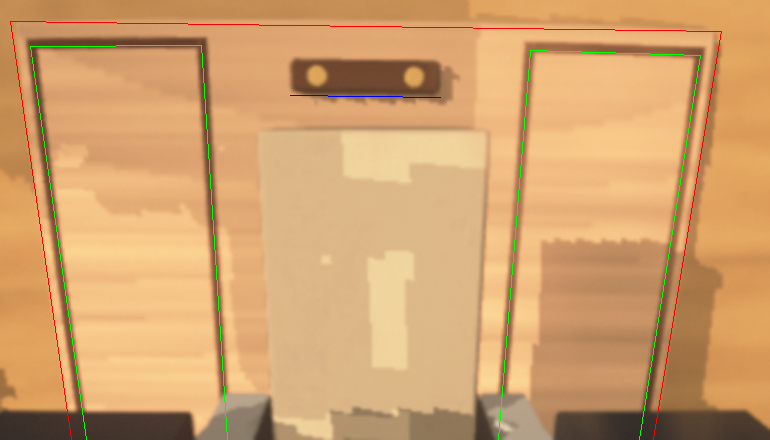

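The refit now follows all the bay lines (y −0.0233, yaw −0.060, x ≈ 0.4924). Checking where the stone sits in the grip and working out the lowering.

```bash
sed -i 's/^BO=.*/BO=(.4924,-.0233,-.0600)/' board.py; python3 - <<'E'
from board import *
f=viewer.grab_frame("wrist")
P=ray(f,[[(u+.5)/2.2-.5+90,(v+.5)/2.2-.5+50] for u,v in((258,131),(488,131))],.1245)
s=readout.get_state(); R=Ro.from_euler('xyz',s['ee_rot']).as_matrix()
print(((P-s['eef_pos'])@R*1000).round(1))
go([*BO[:2],.0135],BO[2]+np.pi/2)
E
```

```text
[[-25.  -78.9 -20.9]
 [ 23.6 -78.9 -20.9]]
t 9.57 pos [ 0.495  -0.0187  0.1036] rpy [ 3.1415 -0.      1.5227] shift cm [-0.48 -0.23  9.01] turn 0.012
```

Emit:
{"fn": "apply_moves", "kwargs": {"deltas": "-0.4 -0.3 2 0.012;0 0 3 0;0 0 2 0;0 0 1 0;0 0 0.6 0;0 0 0.3 0;0 0 0.1 0;0 0 0 0;0 0 0 0"}}

```text
t: 10.7
eef_pos: [0.492, -0.0225, 0.0139]
ee_rot: [3.141, -0.0, 1.511]
force: [0.5, -0.6, -6.7]
width: 0.0492
```

Emit:
{"fn": "apply_moves", "kwargs": {"deltas": "0 0 0.06 0;0 0 0 0;0 0 0 0"}}

```text
t: 11.08
eef_pos: [0.4917, -0.0226, 0.013]
ee_rot: [-3.142, 0.0, 1.511]
force: [0.6, 0.1, -7.0]
width: 0.0496
```

```bash
python3 - <<'E'
from board import *
go([*BO[:2],.0135],BO[2]+np.pi/2); print(readout.get_state()['force'])
E
```

```text
t 11.07 pos [ 0.4917 -0.0226  0.013 ] rpy [-3.1416  0.      1.5106] shift cm [-0.07  0.07 -0.05] turn -0.0
[ 0.6055666   0.06923425 -6.96390805]
```

Emit:
{"fn": "apply_moves", "kwargs": {"deltas": "0 0 0.06 0;0 0 0 0;0 0 0.06 0;0 0 0 0"}}

```text
t: 11.58
eef_pos: [0.4918, -0.0225, 0.0126]
ee_rot: [3.141, -0.0, 1.511]
force: [-5.9, 0.3, 8.8]
width: 0.0498
```

Contact made. Release, rise, and look.

Emit:
{"fn": "apply_moves", "kwargs": {"deltas": "0 0 -0.06 0;0 0 0 0;0 0 0 0;0 0 0 0", "gripper": -1}}

```text
t: 12.08
eef_pos: [0.4919, -0.0225, 0.0124]
ee_rot: [3.141, -0.0, 1.511]
force: [0.6, 0.1, 0.5]
width: 0.084
```

Emit:
{"fn": "apply_moves", "kwargs": {"deltas": "0 0 -2 0;0 0 -5 0;0 0 -5 0;0 0 -4 0;0 0 0 0;0 0 0 0;0 0 0 0"}}

```text
t: 12.95
eef_pos: [0.491, -0.0227, 0.1711]
ee_rot: [-3.139, 0.001, 1.51]
force: [-0.8, 0.8, 0.4]
width: 0.0878
```

```bash
cat > look.py <<'E'
from board import *
from fit import M
def stone_check(f,name,extra=None):
    im=cv2.resize(cv2.cvtColor(f["image"],cv2.COLOR_RGB2BGR)[40:260,60:460],None,fx=2,fy=2,interpolation=cv2.INTER_CUBIC)
    cv2.imwrite("pics/raw_"+name,im)
    drawboard(im,f,2,off=(60,40))
    cs=b2w([(a,b,34) for a,b in((-80,-25),(80,-25),(80,25),(-80,25))])
    cv2.polylines(im,[np.round((proj(f,cs)+.5-(60,40))*2-.5).astype(int)],True,(255,255,0),1)
    cv2.imwrite("pics/"+name,im)
E
python3 - <<'E'
from look import *
f=viewer.grab_frame("wrist"); stone_check(f,"s9.png")
for d in viewer.silhouettes("wrist","oil_stone")[:1]:
    x,e=fitbox([(f,d["region"])],[BO[0],BO[1],1.51],(.05,.16),.009,.034)
    dx=(x[:2]-BO[:2])@np.array([[np.cos(BO[2]),-np.sin(BO[2])],[np.sin(BO[2]),np.cos(BO[2])]])
    print(d["conf"],x.round(4),e,d["region"].sum(),"board frame mm",(dx*1000).round(1),"dyaw",x[2]-np.pi/2-BO[2])
E
```

```text
0.75 [ 0.493  -0.0231  1.5132] 179.6156862745098 6598 board frame mm [0.6 0.2] dyaw 0.002419179519681902
```

View pics/s9.png

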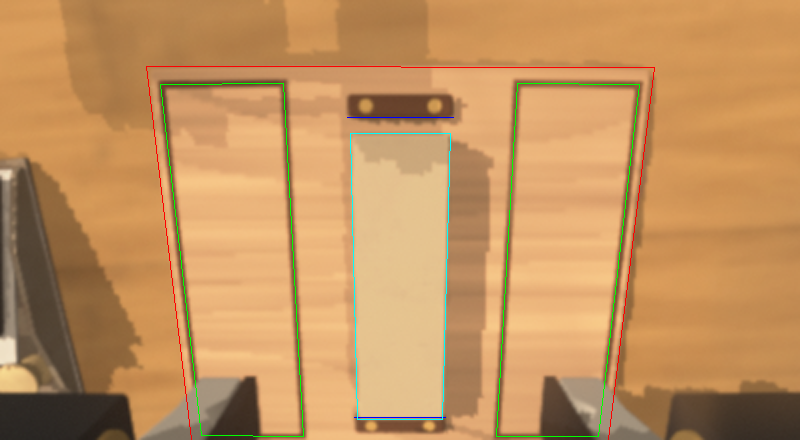

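Stone lies centred within 1 mm. Now the sanding block.

Emit:
{"fn": "apply_moves", "kwargs": {"deltas": "5.8 -0.85 0 0;5.8 -0.85 0 0;5.8 -0.85 0 0;5.8 -0.85 0 0;5.8 -0.85 0 0;5.8 -0.85 0 0;5.8 -0.85 0 0.12;0 0 0 0;0 0 0 0;0 0 0 0"}}

```text
t: 14.3
eef_pos: [0.4568, 0.3852, 0.1721]
ee_rot: [-3.141, 0.001, 1.39]
force: [0.1, -0.3, 0.5]
width: 0.0876
```

```bash
python3 - <<'E'
from fit import *
f=viewer.grab_frame("wrist")
im,r=run("wrist",["sanding_block"],f,"a")
x=r["sanding_block"]; go([x[0],x[1],.004],x[2]); print(readout.get_state()['q'].round(2))
cv2.imwrite("pics/fit10.png",cv2.resize(im,(768,576),interpolation=cv2.INTER_AREA))
E
```

```text
sanding_block 0.83 [0.4547 0.3896 1.4008] err px 479.7 of 5577
t 14.4 pos [0.457  0.3853 0.1725] rpy [ 3.1415e+00 -1.0000e-04  1.3897e+00] shift cm [ 0.38 -0.31 16.85] turn -0.011
[ 1.03  0.27 -0.24  0.   -1.06 -2.78]
```

View pics/fit10.png

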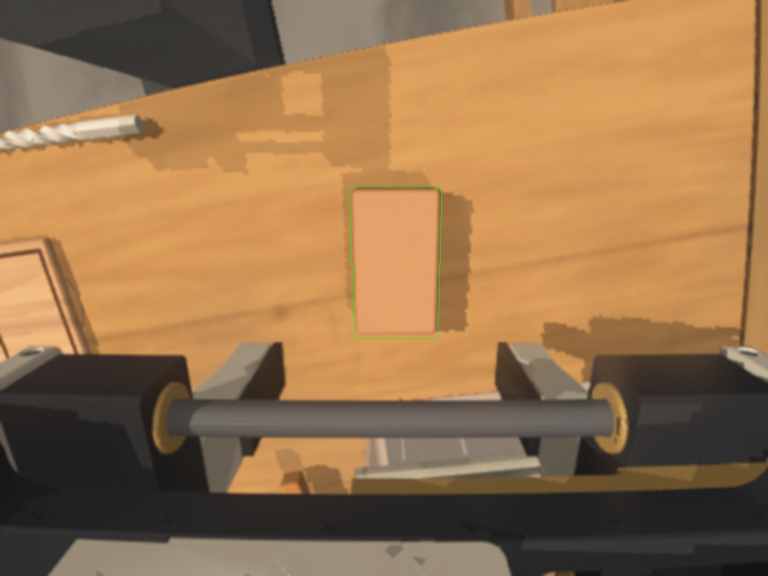

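Emit:
{"fn": "apply_moves", "kwargs": {"deltas": "0.4 -0.3 4 -0.011;0 0 4 0;0 0 4 0;0 0 3 0;0 0 1.4 0;0 0 0 0;0 0 0 0", "gripper": -1}}

```text
t: 15.28
eef_pos: [0.4552, 0.3915, 0.0097]
ee_rot: [3.141, -0.002, 1.402]
force: [-0.5, 0.4, -0.0]
width: 0.0876
```

Emit:
{"fn": "apply_moves", "kwargs": {"deltas": "0 0 0 0;0 0 0 0;0 0 0 0;0 0 0 0;0 0 0 0;0 0 0 0", "gripper": 1, "squeeze": 25}}

```text
t: 16.02
eef_pos: [0.4546, 0.3909, 0.0088]
ee_rot: [3.141, -0.0, 1.402]
force: [-1.6, -0.4, 5.6]
width: 0.0624
```

Emit:
{"fn": "apply_moves", "kwargs": {"deltas": "0 0 -3 0;0 0 -5 0;0 0 -4 0;-5.7 1.5 0 0;-5.7 1.5 0 0;-5.7 1.5 0 0;-5.7 1.5 0 0;-5.7 1.5 0 0;-5.7 1.5 0 0;-5.7 1.5 0 -0.109"}}

```text
t: 17.27
eef_pos: [0.4906, -0.022, 0.1283]
ee_rot: [3.141, -0.0, 1.513]
force: [0.7, 0.2, -1.9]
width: 0.0619
```

Emit:
{"fn": "apply_moves", "kwargs": {"deltas": "0 0 0 0;0 0 0 0;0 0 0 0"}}

```text
t: 17.65
eef_pos: [0.4909, -0.0192, 0.1283]
ee_rot: [-3.142, -0.0, 1.511]
force: [-0.3, 0.1, -1.3]
width: 0.0615
```

```bash
python3 - <<'E'
from look import *
f=viewer.grab_frame("wrist"); stone_check(f,"s11.png"); go([*BO[:2],.0428],BO[2]+np.pi/2); print(readout.get_state()['width'],readout.get_state()['force'])
E
```

```text
t 17.7 pos [ 0.4909 -0.0191  0.1283] rpy [-3.1416e+00 -1.0000e-04  1.5120e+00] shift cm [-0.41  0.17  8.55] turn 0.001
0.06212579967803411 [ 0.63853648  0.85253117 -1.34608535]
```

View pics/s11.png

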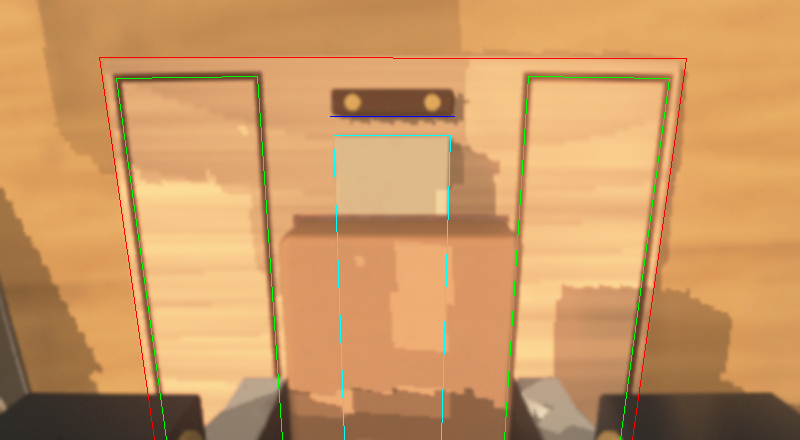

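```bash
python3 - <<'E'
from look import *
f=viewer.grab_frame("wrist"); s=readout.get_state(); R=Ro.from_euler('xyz',s['ee_rot']).as_matrix()
for z,pts in((.1495,((281,236),(518,234))),(.1205,((293,216),(507,216)))):
    P=ray(f,[[(u+.5)/2-.5+60,(v+.5)/2-.5+40] for u,v in pts],z)
    print(((P-s['eef_pos'])@R*1000).round(1))
E
```

```text
[[-29.4 -56.1 -21.2]
 [ 28.2 -56.7 -21.2]]
[[-31.7 -56.6   7.8]
 [ 30.8 -56.6   7.8]]
```

Emit:
{"fn": "apply_moves", "kwargs": {"deltas": "-0.38 0.27 2 0;0 0 3 0;0 0 2 0;0 0 1 0;0 0 0.4 0;0 0 0 0;0 0 0 0"}}

```text
t: 18.62
eef_pos: [0.4939, -0.024, 0.0451]
ee_rot: [3.14, -0.0, 1.511]
force: [0.8, 0.4, -0.1]
width: 0.0619
```

```bash
python3 - <<'E'
from look import *
go([.493,-.0231,.0428],BO[2]+np.pi/2); print(readout.get_state()['force'])
E
```

```text
t 18.62 pos [ 0.4939 -0.024   0.0451] rpy [ 3.1404e+00 -4.0000e-04  1.5108e+00] shift cm [ 0.08 -0.09  0.23] turn 0.0
[ 0.76445882  0.40018013 -0.08929795]
```

Emit:
{"fn": "apply_moves", "kwargs": {"deltas": "0.06 0 0.15 0;0 0 0 0;0 0 0.05 0;0 0 0.05 0;0 0 0 0"}}

```text
t: 19.25
eef_pos: [0.4935, -0.0235, 0.0429]
ee_rot: [3.141, -0.0, 1.511]
force: [-4.6, 1.0, 12.4]
width: 0.0618
```

Contact. Release and rise.

Emit:
{"fn": "apply_moves", "kwargs": {"deltas": "0 0 -0.05 0;0 0 0 0;0 0 0 0;0 0 0 0", "gripper": -1}}

```text
t: 19.75
eef_pos: [0.4933, -0.0236, 0.0422]
ee_rot: [-3.141, 0.0, 1.51]
force: [-0.1, -0.2, 0.5]
width: 0.0869
```

Emit:
{"fn": "apply_moves", "kwargs": {"deltas": "0 0 -2 0;0 0 -5 0;0 0 -5 0;0 0 -4 0;0 0 0 0;0 0 0 0;0 0 0 0"}}

```text
t: 20.62
eef_pos: [0.4926, -0.0237, 0.2011]
ee_rot: [-3.139, 0.001, 1.51]
force: [-0.0, -0.2, -0.3]
width: 0.0877
```

```bash
cat >> look.py <<'E'
def block_draw(name,f):
    im=cv2.imread("pics/"+name)
    cs=b2w([(a,b,64) for a,b in((-56,-31),(56,-31),(56,31),(-56,31))])
    cv2.polylines(im,[np.round((proj(f,cs)+.5-(60,40))*2-.5).astype(int)],True,(255,0,255),1)
    cv2.imwrite("pics/"+name,im)
E
python3 - <<'E'
from look import *
f=viewer.grab_frame("wrist"); stone_check(f,"s12.png"); block_draw("s12.png",f)
for d in viewer.silhouettes("wrist","sanding_block")[:1]:
    x,e=fitbox([(f,d["region"])],[BO[0],BO[1],1.51],(.062,.112),.034,.064)
    dx=(x[:2]-BO[:2])@np.array([[np.cos(BO[2]),-np.sin(BO[2])],[np.sin(BO[2]),np.cos(BO[2])]])
    print(d["conf"],x.round(4),e,d["region"].sum(),"board frame mm",(dx*1000).round(1),"dyaw",x[2]-np.pi/2-BO[2])
E
```

```text
0.91 [ 0.4938 -0.0241  1.4966] 449.27450980392155 5558 board frame mm [ 1.4 -0.7] dyaw -0.014241868034494731
```

View pics/s12.png

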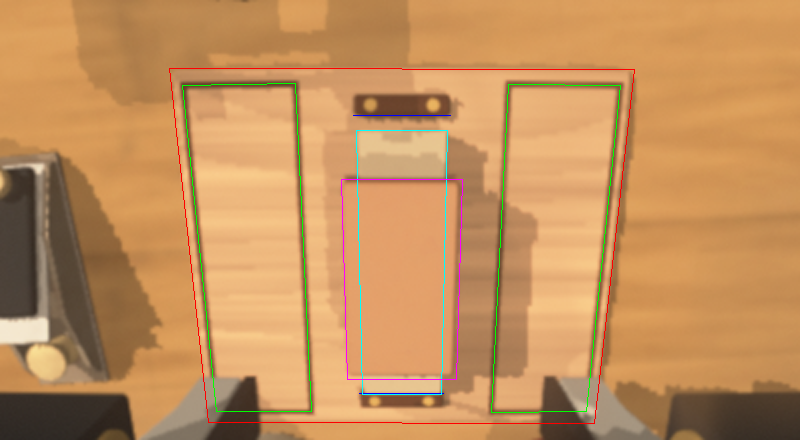

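Block sits centred on the stone, within about 1 mm. Next the plane.

Emit:
{"fn": "apply_moves", "kwargs": {"deltas": "-5.8 0.3 0.7 0;-5.8 0.3 0.7 0;-5.8 0.3 0.7 0;-5.8 0.3 0.7 0;0 0 0 0;0 0 0 0;0 0 0 0"}}

```text
t: 21.6
eef_pos: [0.4916, -0.2549, 0.1744]
ee_rot: [-3.142, -0.0, 1.512]
force: [0.2, 0.5, 0.4]
width: 0.0874
```

```bash
python3 - <<'E'
from fit import *
f=viewer.grab_frame("wrist")
im,r=run("wrist",["block_plane"],f,"a"); x=r["block_plane"]; go([x[0],x[1],.01],x[2])
cv2.imwrite("pics/fit13.png",cv2.resize(im,(768,576),interpolation=cv2.INTER_AREA))
E
```

```text
block_plane 0.71 [ 0.488  -0.2574  1.5579] err px 875.8 of 5496
t 21.7 pos [ 0.4917 -0.2548  0.1746] rpy [ 3.1412 -0.      1.5124] shift cm [-0.28 -0.36 16.46] turn -0.045
```

View pics/fit13.png

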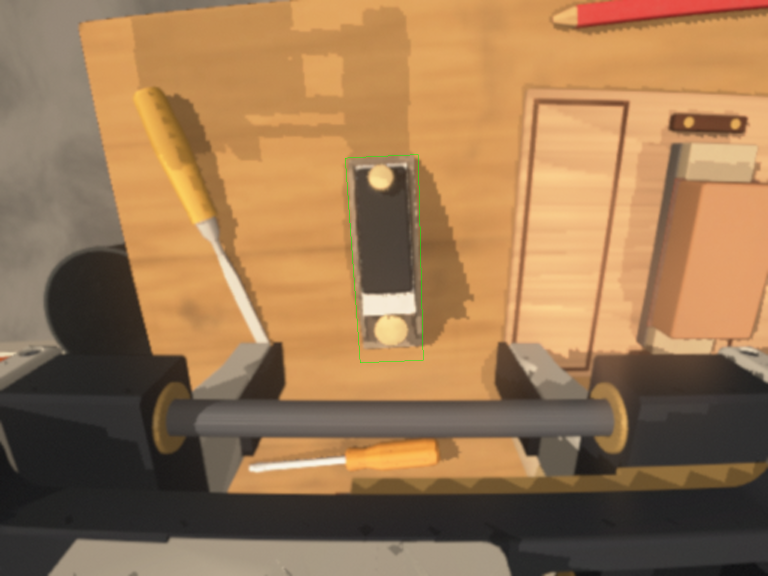

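```bash
python3 - <<'E'
from h import *
f=viewer.grab_frame("wrist"); save(f,"p14.png",5,(205,95,305,245))
E
```

```text
(no output)
```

View pics/p14.png

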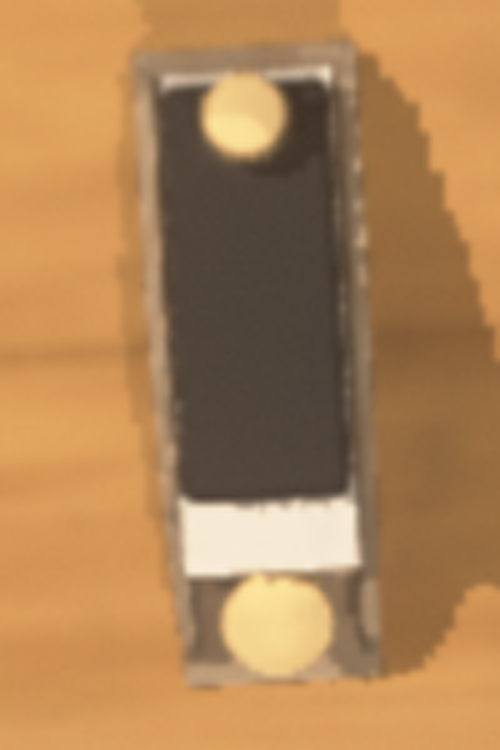

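```bash
python3 - <<'E'
from h import *
f=viewer.grab_frame("wrist"); 
px=np.array([(137,58),(353,44),(380,678),(187,686)])
uv=(px+.5)/5-.5+[205,95]
for z in(0,.005,.02,.03):
    P=ray(f,uv,z)[:,:2]; n=P[:2].mean(0); q=P[2:].mean(0); d=q-n
    print(z,P.round(4).tolist(),"w",np.linalg.norm(P[0]-P[1]).round(4),np.linalg.norm(P[2]-P[3]).round(4),"len",np.linalg.norm(d).round(4),"dir",np.arctan2(d[1],d[0]).round(4),"c",((n+q)/2).round(4))
print(f["cam_to_world"][:3,3])
E
```

```text
0 [[0.4121, -0.2818], [0.4119, -0.2331], [0.5681, -0.2325], [0.5675, -0.2823]] w 0.0487 0.0497 len 0.1558 dir 0.0001 c [ 0.4899 -0.2574]
0.005 [[0.4121, -0.2813], [0.4118, -0.2333], [0.5657, -0.2328], [0.5651, -0.2818]] w 0.048 0.049 len 0.1535 dir 0.0001 c [ 0.4887 -0.2573]
0.02 [[0.412, -0.2799], [0.4118, -0.2341], [0.5586, -0.2336], [0.558, -0.2804]] w 0.0458 0.0467 len 0.1464 dir 0.0001 c [ 0.4851 -0.257 ]
0.03 [[0.4119, -0.279], [0.4117, -0.2347], [0.5538, -0.2342], [0.5533, -0.2794]] w 0.0443 0.0452 len 0.1417 dir 0.0001 c [ 0.4827 -0.2568]
[ 0.41005285 -0.25076208  0.33199263]
```

Emit:
{"fn": "apply_moves", "kwargs": {"deltas": "-0.25 -0.2 4 -0.059;0 0 4 0;0 0 4 0;0 0 3 0;0 0 1.4 0;0 0 0 0;0 0 0 0", "gripper": -1}}

```text
t: 22.68
eef_pos: [0.4902, -0.2583, 0.0116]
ee_rot: [3.14, 0.0, 1.57]
force: [0.8, -0.1, 0.8]
width: 0.0876
```

Emit:
{"fn": "apply_moves", "kwargs": {"deltas": "0 0 0 0;0 0 0 0;0 0 0 0;0 0 0 0;0 0 0 0;0 0 0 0;0 0 0 0;0 0 0 0", "gripper": 1, "squeeze": 45}}

```text
t: 23.68
eef_pos: [0.4892, -0.2581, 0.0104]
ee_rot: [-3.142, -0.0, 1.57]
force: [-0.2, 2.6, 3.1]
width: 0.0473
```

Emit:
{"fn": "apply_moves", "kwargs": {"deltas": "0 0 -3 0;0 0 -5 0;0 0 -5 0;5.5 0.15 0 0;5.5 0.15 0 0;5.5 0.15 0 0;5.5 0.15 0 0;5.5 0.15 0 0;5.5 0.15 0 0.059;0 0 0 0"}}

```text
t: 24.92
eef_pos: [0.4982, 0.0748, 0.1393]
ee_rot: [-3.14, 0.0, 1.514]
force: [0.1, 0.1, -6.4]
width: 0.0477
```

Emit:
{"fn": "apply_moves", "kwargs": {"deltas": "0 0 0 0;0 0 0 0;0 0 0 0"}}

```text
t: 25.3
eef_pos: [0.4985, 0.0707, 0.1402]
ee_rot: [-3.141, 0.0, 1.509]
force: [0.5, 0.1, -7.2]
width: 0.0476
```

```bash
python3 - <<'E'
from look import *
f=viewer.grab_frame("wrist"); stone_check(f,"s15.png"); t=b2w([(0,95,19.4)])[0]; print(t); go(t,BO[2]+np.pi/2); print(readout.get_state()['width'],readout.get_state()['force'])
for q in["oil_can"]: print([(d['conf'],d['extent']) for d in viewer.silhouettes("wrist",q)])
E
```

```text
[0.49809658 0.07152905 0.0194    ]
t 25.35 pos [0.4985 0.0708 0.1403] rpy [-3.1414e+00  1.0000e-04  1.5091e+00] shift cm [ 0.07 -0.05 12.09] turn -0.002
0.047810551269139384 [ 0.09760969 -0.82937709 -6.56983253]
[]
```

View pics/s15.png

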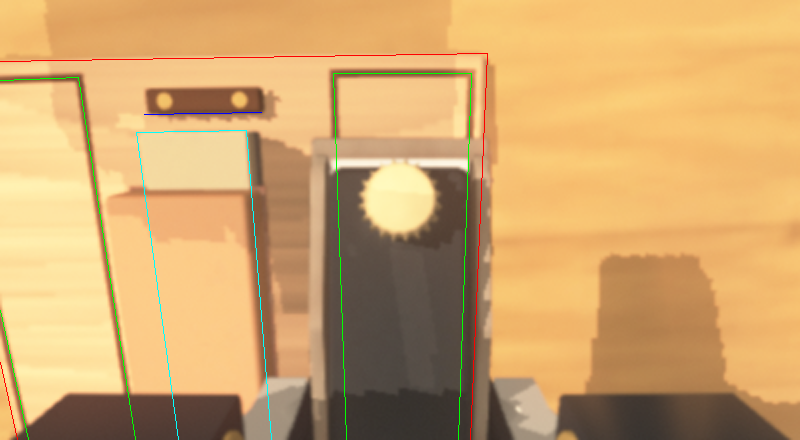

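Emit:
{"fn": "apply_moves", "kwargs": {"deltas": "0.07 -0.08 3 -0.002;0 0 4 0;0 0 3 0;0 0 1.5 0;0 0 0.4 0;0 0 0 0;0 0 0 0;0 0 0.06 0;0 0 0 0"}}

```text
t: 26.52
eef_pos: [0.498, 0.0726, 0.0211]
ee_rot: [3.141, -0.0, 1.513]
force: [-0.7, -0.9, -6.7]
width: 0.0474
```

Emit:
{"fn": "apply_moves", "kwargs": {"deltas": "-0.1 0 0.08 0;0 0 0.06 0;0 0 0 0;0 0 0.04 0;0 0 0 0"}}

```text
t: 27.15
eef_pos: [0.4978, 0.0714, 0.0194]
ee_rot: [3.141, 0.0, 1.513]
force: [-3.7, -1.2, 4.5]
width: 0.0474
```

Contact (weight taken by the board). Opening only to ~62 mm so the finger stays clear of the sanding block.

Emit:
{"fn": "apply_moves", "kwargs": {"deltas": "0 0 -0.05 0;0 0 0 0;0 0 0 0", "gripper": -0.4}}

```text
t: 27.52
eef_pos: [0.4982, 0.0717, 0.0195]
ee_rot: [3.141, -0.0, 1.513]
force: [0.7, -0.6, -0.3]
width: 0.0614
```

Emit:
{"fn": "apply_moves", "kwargs": {"deltas": "0 0 -1 0;0 0 -4 0;0 0 -5 0;0 0 -5 0;0 0 -1 0;0 0 0 0;0 0 0 0;0 0 0 0"}}

```text
t: 28.52
eef_pos: [0.4972, 0.0712, 0.1781]
ee_rot: [-3.139, 0.001, 1.512]
force: [-0.6, 0.2, 0.4]
width: 0.0614
```

```bash
python3 - <<'E'
from look import *
f=viewer.grab_frame("wrist"); stone_check(f,"s16.png"); im=cv2.imread("pics/s16.png")
P=proj(f,b2w([(a,95+b,9) for a,b in((-77.5,-25),(77.5,-25),(77.5,25),(-77.5,25))]))
cv2.polylines(im,[np.round((P+.5-(60,40))*2-.5).astype(int)],True,(255,0,255),1); cv2.imwrite("pics/s16.png",im)
E
```

```text
(no output)
```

View pics/s16.png

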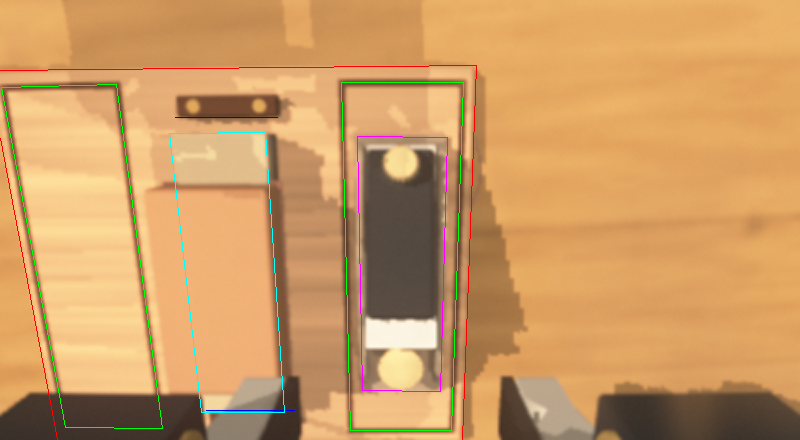

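The plane's outline lies in the middle of its bay. Now the chisel.

Emit:
{"fn": "apply_moves", "kwargs": {"deltas": "-6 -0.7 0 0;-6 -0.7 0 0;-6 -0.7 0 0;-6 -0.7 0 0;-6 -0.7 0 0;-6 -0.7 0 0;-6 -0.7 0 0;-6 -0.7 0 -0.17;0 0 0 -0.17;0 0 0 0"}}

```text
t: 29.82
eef_pos: [0.4136, -0.4034, 0.1783]
ee_rot: [-3.14, -0.001, 1.846]
force: [-0.6, 1.2, 0.4]
width: 0.0611
```

Emit:
{"fn": "apply_moves", "kwargs": {"deltas": "0 0 0 0;0 0 0 0"}}

```text
t: 30.08
eef_pos: [0.4147, -0.4022, 0.1796]
ee_rot: [3.141, 0.0, 1.848]
force: [0.1, -0.5, 0.2]
width: 0.0612
```

```bash
python3 - <<'E'
from fit import *
f=viewer.grab_frame("wrist"); go([.4113,-.4056,.006],1.858)
im,r=run("wrist",["chisel"],f,"a")
m=viewer.silhouettes("wrist","chisel")[0]["region"]
im[cv2.resize(cv2.morphologyEx(m.astype(np.uint8),cv2.MORPH_GRADIENT,np.ones((2,2),np.uint8)),None,fx=3,fy=3,interpolation=cv2.INTER_NEAREST)>0]=(0,255,0)
cv2.imwrite("pics/c17m.png",cv2.resize(im,(768,576),interpolation=cv2.INTER_AREA))
save(f,"c17.png",1.5)
E
```

```text
t 30.12 pos [ 0.4148 -0.4023  0.1797] rpy [3.1414e+00 2.0000e-04 1.8481e+00] shift cm [-0.22 -0.43 17.37] turn -0.01
chisel 0.8 [ 0.3543 -0.4207] [ 0.537  -0.3727] len 0.1889
```

View pics/c17m.png

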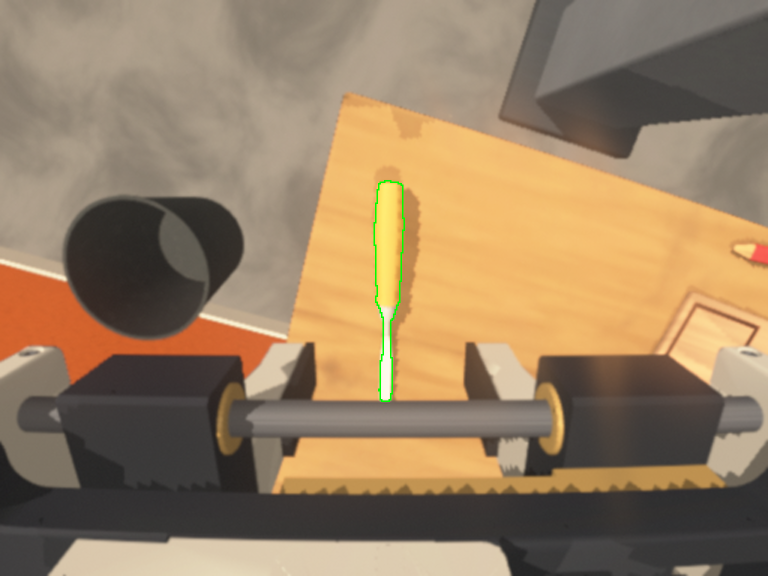

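View pics/c17.png

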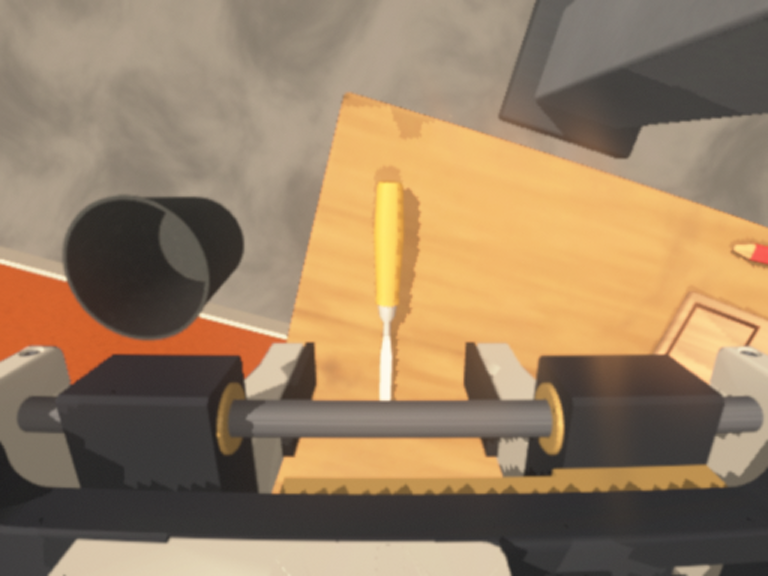

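```bash
cat > chis.py <<'E'
from board import *
def chisel(f,m,verbose=True):
    """axis from the yellow handle only"""
    hsv=cv2.cvtColor(f["image"],cv2.COLOR_RGB2HSV)
    y=((hsv[...,0]>15)&(hsv[...,0]<32)&(hsv[...,1]>150)&m).astype(np.uint8)
    ys,xs=np.nonzero(y); return np.c_[xs,ys]
E
python3 - <<'E'
from chis import *
f=viewer.grab_frame("wrist"); m=viewer.silhouettes("wrist","chisel")[0]["region"]
p=chisel(f,m); rows=np.unique(p[:,1]); 
mid=np.array([[ (p[p[:,1]==r,0].min()+p[p[:,1]==r,0].max())/2,r] for r in rows]); print(rows.min(),rows.max(),mid[::12].tolist())
r0,r1=rows.min()+5,rows.max()-5; mm=mid[(mid[:,1]>=r0)&(mid[:,1]<=r1)]
P=ray(f,mm,.010)[:,:2]; vx,vy,cx,cy=cv2.fitLine(P.astype(np.float32),cv2.DIST_HUBER,0,.001,.001).ravel()
if vx<0: vx,vy=-vx,-vy
e=ray(f,[[mid[0,0],rows.min()-.5],[mid[-1,0],rows.max()+.5]],.010)[:,:2]
t=(e-[cx,cy])@[vx,vy]; print("dir",np.arctan2(vy,vx),"handle len",t[1]-t[0])
c=np.array([cx,cy]); u=np.array([vx,vy])
end=c+t[0]*u; print("end",end, "other",c+t[1]*u)
g=end+.059*u; g2=c+t[1]*u-.038*u; print("grip",g,g2)
bl=ray(f,np.array([[387,330],[386,395]])/1.5,.004)[:,:2]; print("blade off axis mm",((bl-c)@[-vy,vx]*1000))
go([*((g+g2)/2),.006],np.arctan2(vy,vx)+np.pi/2)
E
```

```text
120 203 [[259.0, 120.0], [260.0, 132.0], [259.0, 144.0], [259.0, 156.0], [258.5, 168.0], [258.5, 180.0], [258.0, 192.0]]
dir 0.2536294 handle len 0.10002997149178486
end [ 0.35345522 -0.42030753] other [ 0.45028504 -0.39520813]
grip [ 0.4105677  -0.40550332] [ 0.41350074 -0.40474304]
blade off axis mm [0.75496284 1.33462762]
t 30.32 pos [ 0.4146 -0.4026  0.1797] rpy [3.1413e+00 2.0000e-04 1.8486e+00] shift cm [-0.17 -0.32 17.37] turn 0.024
```

Emit:
{"fn": "apply_moves", "kwargs": {"deltas": "-0.17 -0.3 4 0.01;0 0 4 0;0 0 4 0;0 0 3.5 0;0 0 1.6 0;0 0 0.4 0;0 0 0 0;0 0 0 0"}}

```text
t: 31.32
eef_pos: [0.4128, -0.4059, 0.0058]
ee_rot: [3.14, 0.002, 1.839]
force: [0.2, -0.6, 0.0]
width: 0.0613
```

Emit:
{"fn": "apply_moves", "kwargs": {"deltas": "0 0 0 0;0 0 0 0;0 0 0 0;0 0 0 0;0 0 0 0;0 0 0 0;0 0 0 0", "gripper": 1, "squeeze": 30}}

```text
t: 32.2
eef_pos: [0.4119, -0.4053, 0.0045]
ee_rot: [-3.141, -0.0, 1.838]
force: [-0.1, -0.3, 0.6]
width: 0.0197
```

Emit:
{"fn": "apply_moves", "kwargs": {"deltas": "0 0 -3 0;0 0 -5 0;0 0 -4 0;5.4 2.1 0 0;5.4 2.1 0 0;5.4 2.1 0 0;5.4 2.1 0 0;5.4 2.1 0 0.163;0 0 0 0.163;0 0 0 0"}}

```text
t: 33.45
eef_pos: [0.4416, -0.1209, 0.1245]
ee_rot: [-3.142, -0.0, 1.528]
force: [0.0, -0.5, -0.3]
width: 0.0195
```

Emit:
{"fn": "apply_moves", "kwargs": {"deltas": "0 0 0 0;0 0 0 0;0 0 0 0"}}

```text
t: 33.83
eef_pos: [0.4415, -0.1222, 0.1244]
ee_rot: [-3.141, 0.0, 1.525]
force: [0.2, -0.0, -1.9]
width: 0.0201
```

```bash
python3 - <<'E'
from look import *
f=viewer.grab_frame("wrist"); stone_check(f,"s18.png"); t=b2w([(-45,-95,13)])[0]; go(t,BO[2]+np.pi/2); print(readout.get_state()['width'],readout.get_state()['force'])
g=viewer.grab_frame("scene"); save(g,"sc18.png",4,(170,130,350,270))
E
```

```text
t 33.88 pos [ 0.4415 -0.1221  0.1244] rpy [-3.1413  0.      1.5245] shift cm [6.600e-01 1.000e-02 1.114e+01] turn 0.014
0.01990716012784641 [ 0.42823122  0.31308842 -0.3199901 ]
```

View pics/s18.png

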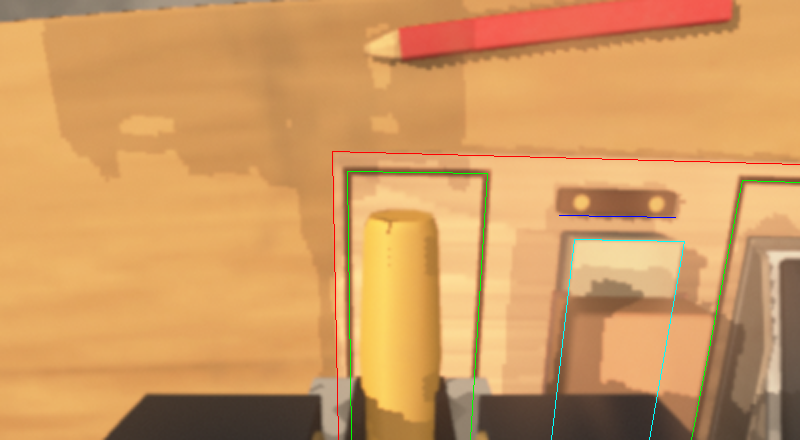

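View pics/sc18.png

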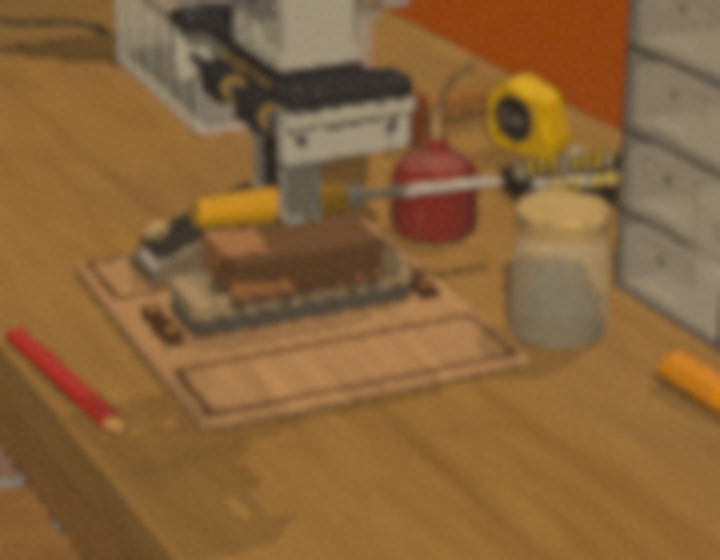

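```bash
python3 - <<'E'
from look import *
f=viewer.grab_frame("wrist"); s=readout.get_state(); R=Ro.from_euler('xyz',s['ee_rot']).as_matrix()
z=s['eef_pos'][2]-.0045+.0105
def tl(pts,z): return ((ray(f,[[(u+.5)/2-.5+60,(v+.5)/2-.5+40] for u,v in pts],z)-s['eef_pos'])@R*1000).round(1)
print(tl([(400.5,211),(400.5,220)],z)); print(tl([(401.5,250),(401.5,350)],z)); print(tl([(363,260),(440,260),(361,350),(441,350)],z))
E
python3 - <<'E'
import cv2
im=cv2.imread("pics/raw_s18.png")[190:440,300:520]; cv2.imwrite("pics/h18.png",cv2.resize(im,None,fx=2.3,fy=2.3,interpolation=cv2.INTER_CUBIC))
E
```

```text
[[ -0.5 -60.   -6. ]
 [ -0.4 -57.6  -6. ]]
[[ -0.2 -49.4  -6. ]
 [ -0.1 -20.2  -6. ]]
[[-10.7 -46.7  -6. ]
 [ 10.4 -46.7  -6. ]
 [-11.8 -20.2  -6. ]
 [ 11.3 -20.2  -6. ]]
```

View pics/h18.png

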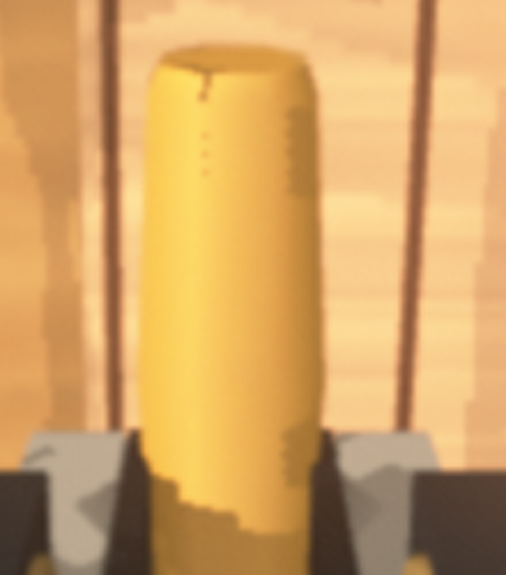

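Emit:
{"fn": "apply_moves", "kwargs": {"deltas": "0.65 0 3 0.014;0 0 4 0;0 0 2.5 0;0 0 1 0;0 0 0.3 0;0 0 0 0;0 0 0 0"}}

```text
t: 34.85
eef_pos: [0.4426, -0.115, 0.0173]
ee_rot: [3.14, -0.0, 1.511]
force: [0.1, 0.7, -1.4]
width: 0.0197
```

```bash
python3 - <<'E'
from look import *
t=b2w([(-45.5,-95,13.5)])[0]; go(t,BO[2]+np.pi/2); print(readout.get_state()['force'])
E
```

```text
t 34.85 pos [ 0.4426 -0.115   0.0173] rpy [ 3.1399e+00 -3.0000e-04  1.5109e+00] shift cm [-0.05 -0.13  0.38] turn 0.0
[ 0.05530279  0.73091294 -1.42063966]
```

Emit:
{"fn": "apply_moves", "kwargs": {"deltas": "-0.05 -0.1 0.2 0;0 0 0.1 0;0 0 0 0;0 0 0.05 0;0 0 0 0"}}

```text
t: 35.48
eef_pos: [0.4409, -0.1155, 0.0134]
ee_rot: [3.142, 0.0, 1.511]
force: [-2.6, 0.7, 5.5]
width: 0.0198
```

Contact. Release with a limited opening, rise.

Emit:
{"fn": "apply_moves", "kwargs": {"deltas": "0 0 0 0;0 0 0 0;0 0 0 0", "gripper": -0.2}}

```text
t: 35.85
eef_pos: [0.4409, -0.1155, 0.0129]
ee_rot: [3.142, 0.0, 1.511]
force: [-0.6, -0.0, -0.1]
width: 0.0442
```

Emit:
{"fn": "apply_moves", "kwargs": {"deltas": "0 0 -1 0;0 0 -4 0;0 0 -5 0;0 1 -6 0;0 1 -6 0;2 1 -5 0;2 1 -2 0;0 0 0 0;0 0 0 0;0 0 0 0"}}

```text
t: 37.1
eef_pos: [0.4823, -0.0785, 0.302]
ee_rot: [-3.14, 0.0, 1.51]
force: [-0.3, 0.4, 0.0]
width: 0.0525
```

```bash
python3 - <<'E'
from look import *
f=viewer.grab_frame("wrist")
im=cv2.resize(cv2.cvtColor(f["image"],cv2.COLOR_RGB2BGR)[20:240,60:440],None,fx=2.1,fy=2.1,interpolation=cv2.INTER_CUBIC)
cv2.imwrite("pics/end_raw.png",im); drawboard(im,f,2.1,off=(60,20))
def pl(pts,c):
    P=proj(f,b2w(pts)); cv2.polylines(im,[np.round((P+.5-(60,20))*2.1-.5).astype(int)],True,c,1)
def rect(cx,cy,l,w,z): return [(cx-l/2,cy-w/2,z),(cx+l/2,cy-w/2,z),(cx+l/2,cy+w/2,z),(cx-l/2,cy+w/2,z)]
pl(rect(0,0,160,50,34),(255,255,0)); pl(rect(0,0,112,62,64),(255,0,255)); pl(rect(0,95,155,50,9),(255,0,255)); pl(rect(0,-95,210,20,15),(255,0,255))
cv2.imwrite("pics/end.png",im)
for n in("scene","side"): g=viewer.grab_frame(n); save(g,n+"_end.png",4,(170,130,350,270))
E
```

```text
(no output)
```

View pics/end.png

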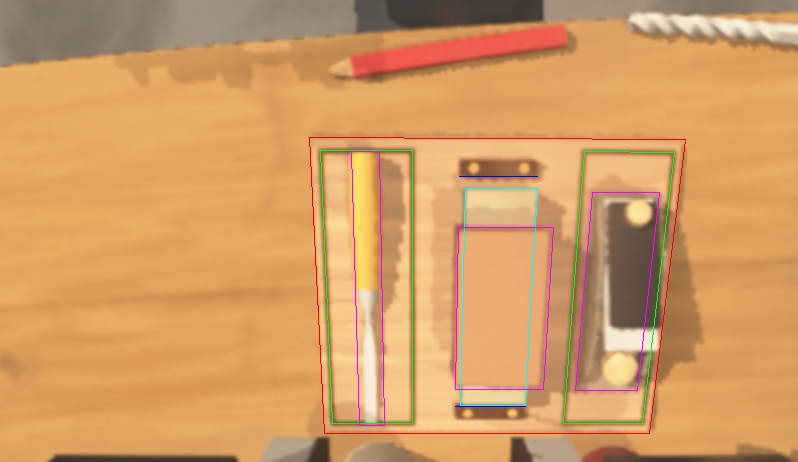

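View pics/scene_end.png

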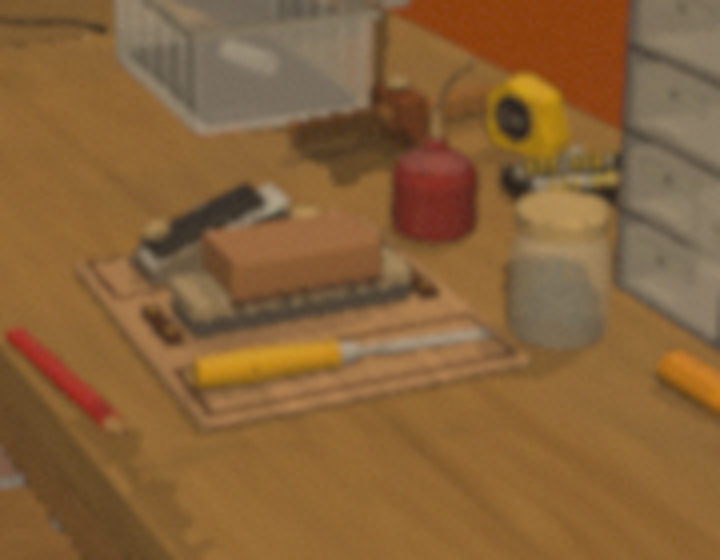

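View pics/side_end.png

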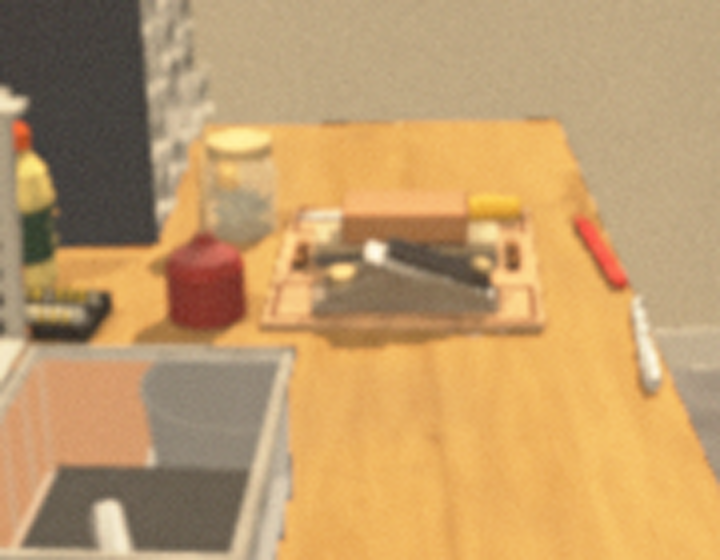

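The final views agree: chisel and plane are within their bay outlines, stone and block lie on the drawn targets, and the can and jar have not moved. The arm is well clear, so I'm handing in.

```bash
python3 -c "
from station import job,readout
print(readout.get_state()['qd'].round(3)); print(job.job_done())"
```

```text
[ 0.003  0.     0.007  0.    -0.    -0.001]
the job is handed in; nothing more can be done
None
```

The sharpening board is set up as asked and handed in at about 37 s:

- **Oil stone:** it lies flat between the end stops, about 0.6 mm off centre by the box fit after placing.
- **Sanding block:** it lies lengthwise on the stone, about 1.5 mm off centre and 0.8° turned by the fit. That silhouette fit was loose, and the picture looked closer than that.
- **Block plane:** it stands on its sole in the left bay, the one with the oil can behind it. It matched the drawn target outline in the picture after placing.
- **Chisel:** it lies in the right bay, the one with the jar behind it, with its handle towards the robot. The handle and blade tip lie on the bay's centreline to within 1–2 mm by eye.

The oil can and jar appear unmoved in the last pictures, judged by eye. The highest contact force I read was about 12 N, and the arm was about 0.3 m up, touching nothing.

**Check that disagreed:** my first fit of the board was about 4 mm off in y, with a small yaw error. I put this down to the arm still settling when that picture was taken. I refitted the board from a still picture before placing anything, and the later views matched the refit.

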